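# Batch-mark notched impact bars in a clamping stamp fixture

### The job

Mark this batch of notched steel impact bars (two or three of them): lay each bar home in a lane of its own in the marking fixture, swing the red-handled clamp over centre so that it holds them down, and push the black stamp knob fully home and let it spring back. Then swing the clamp fully open again, leave it open, and lay all the marked bars flat, not piled on one another, in the steel tray, without disturbing the loupe, the test block or the caliper.

Things in the scene. Friction and masses are not known exactly. Their poses are not given: they have to be found in the camera images.
- bar_0: bright steel notched impact bar, 10 x 55 x 10 mm, 43 g, lying on the bench; may be absent. Origin at the centre of its underside; its y axis runs along the 55 mm length, z up. Grip it across the 10 mm width, at mid-length
- bar_1: bright steel notched impact bar, 10 x 55 x 10 mm, 43 g, lying on the bench; may be absent. Origin at the centre of its underside; its y axis runs along the 55 mm length, z up. Grip it across the 10 mm width, at mid-length
- bar_2: bright steel notched impact bar, 10 x 55 x 10 mm, 43 g, lying on the bench; may be absent. Origin at the centre of its underside; its y axis runs along the 55 mm length, z up. Grip it across the 10 mm width, at mid-length
- fixture: marking fixture, fixed; grey base plate 246 x 128 mm, top 14 mm above the bench. Origin on the bench below the middle lane; x axis = stamp stroke (from the black knob towards the clamp pivot), y across the lanes. Highest parts beside the clamp: grey stamp block at x = -104 to -72 mm, 46 mm high; dark stop block at x = 27.5 to 41.5 mm, 32 mm high, against which the bars' far ends go
- lane0 (a point): a lane: centre of the underside of a bar that is home, lying along fixture x, 23 mm above the bench; lanes 36 mm apart. The bar bridges two rests, 9 mm wide, at x = -21.5 and 21.5 mm, between round-nosed pins 6 mm thick (12.6 mm between the pins of a pair, tops 31 mm high). The plate between the rests (9 mm lower) is free for fingers. Best laid about 3 mm short of the stop
- lane1 (a point): a lane: centre of the underside of a bar that is home, lying along fixture x, 23 mm above the bench; lanes 36 mm apart. The bar bridges two rests, 9 mm wide, at x = -21.5 and 21.5 mm, between round-nosed pins 6 mm thick (12.6 mm between the pins of a pair, tops 31 mm high). The plate between the rests (9 mm lower) is free for fingers. Best laid about 3 mm short of the stop
- lane2 (a point): a lane: centre of the underside of a bar that is home, lying along fixture x, 23 mm above the bench; lanes 36 mm apart. The bar bridges two rests, 9 mm wide, at x = -21.5 and 21.5 mm, between round-nosed pins 6 mm thick (12.6 mm between the pins of a pair, tops 31 mm high). The plate between the rests (9 mm lower) is free for fingers. Best laid about 3 mm short of the stop
- stamp (a joint): travel in m of the sprung stamp head: 0 = sprung back, grows as the knob is pushed along fixture x. Its three stamp faces meet bars that are home at 0.0185 = fully home (0.020 without bars). Pushes back with 3 N at rest, 8 N fully home, and returns by itself; bars not quite against the stop are pushed along (up to 20 N in all)
- stamp_knob (a point): centre of the rear face of the black mushroom knob, 38 mm across, 13 mm thick, its axis along the fixture's x, 28 mm above the bench; push here along the fixture's +x. It moves with the stamp
- clamp (a joint): angle in rad of the over-centre hold-down: 0 = fully open (leaning back over the far end), grows as it swings shut; about 2.0 when its rubber pad lies on bars, 2.06 at most. A spring strut drives it away from the middle: below about 1.0 it springs open, above it springs shut. About 3 to 6 N at the handle move it
- clamp_handle (a point): centre of the clamp's red handle, a round bar 12 mm thick and 100 mm long between two flat arms, parallel to fixture y. Moves on a 110 mm arc about the pivot: open, 100 mm beyond it along fixture x and 46 mm above it; shut, 84 mm on its near side (over the lanes) and 71 mm above it. Can be pinched from above, fingers closing along fixture x; it turns in the grip
- clamp_pivot (a point): middle of the clamp's hinge axis (along the fixture's y), at x = 78 mm, 42 mm above the bench
- tray: shallow sheet-steel tray, 96 x 160 mm outside, walls 3 mm thick and 12 mm high, floor 3 mm above the bench, fixed. Origin on the bench under its centre; x along the 96 mm side, y along the 160 mm side
- loupe: black stand loupe, 33 mm diameter, 35 mm high, to be left alone; origin at the centre of its underside
- test_block: round steel hardness test block, 50 mm diameter, 12 mm high, to be left alone; origin at the centre of its underside
- caliper: steel vernier caliper, 190 mm long, lying behind the fixture, to be left alone; origin near its middle

How it is judged:
On the way, in this order (a step that is already met when the one before it is completed fails the run):
1. every bar lies home in a lane of the fixture (x of bar_0 in the frame of fixture between -0.009 and 0.004 m and (z of bar_0 in the frame of fixture below 0.0305 m or (angle between bar_0's own z axis and vertical above 2.4 rad and z of bar_0 in the frame of fixture below 0.0355 m)) and z of each of bar_0, bar_1, bar_2 in the frame of fixture above 0.021 m and angle between the y axis of each of bar_0, bar_1, bar_2 and the x axis of fixture, either way round below 0.12 rad and (horizontal distance between bar_0 and lane0 below 0.0095 m or horizontal distance between bar_0 and lane1 below 0.0095 m or horizontal distance between bar_0 and lane2 below 0.0095 m) and x of bar_1 in the frame of fixture between -0.009 and 0.004 m and (z of bar_1 in the frame of fixture below 0.0305 m or (angle between bar_1's own z axis and vertical above 2.4 rad and z of bar_1 in the frame of fixture below 0.0355 m)) and (horizontal distance between bar_1 and lane0 below 0.0095 m or horizontal distance between bar_1 and lane1 below 0.0095 m or horizontal distance between bar_1 and lane2 below 0.0095 m) and x of bar_2 in the frame of fixture between -0.009 and 0.004 m and (z of bar_2 in the frame of fixture below 0.0305 m or (angle between bar_2's own z axis and vertical above 2.4 rad and z of bar_2 in the frame of fixture below 0.0355 m)) and (horizontal distance between bar_2 and lane0 below 0.0095 m or horizontal distance between bar_2 and lane1 below 0.0095 m or horizontal distance between bar_2 and lane2 below 0.0095 m) and value of joint clamp below 1 rad), for 0.2 s.
2. the clamp is swung over and holds the bars (x of bar_0 in the frame of fixture between -0.009 and 0.004 m and (z of bar_0 in the frame of fixture below 0.0305 m or (angle between bar_0's own z axis and vertical above 2.4 rad and z of bar_0 in the frame of fixture below 0.0355 m)) and z of each of bar_0, bar_1, bar_2 in the frame of fixture above 0.021 m and angle between the y axis of each of bar_0, bar_1, bar_2 and the x axis of fixture, either way round below 0.12 rad and (horizontal distance between bar_0 and lane0 below 0.0095 m or horizontal distance between bar_0 and lane1 below 0.0095 m or horizontal distance between bar_0 and lane2 below 0.0095 m) and x of bar_1 in the frame of fixture between -0.009 and 0.004 m and (z of bar_1 in the frame of fixture below 0.0305 m or (angle between bar_1's own z axis and vertical above 2.4 rad and z of bar_1 in the frame of fixture below 0.0355 m)) and (horizontal distance between bar_1 and lane0 below 0.0095 m or horizontal distance between bar_1 and lane1 below 0.0095 m or horizontal distance between bar_1 and lane2 below 0.0095 m) and x of bar_2 in the frame of fixture between -0.009 and 0.004 m and (z of bar_2 in the frame of fixture below 0.0305 m or (angle between bar_2's own z axis and vertical above 2.4 rad and z of bar_2 in the frame of fixture below 0.0355 m)) and (horizontal distance between bar_2 and lane0 below 0.0095 m or horizontal distance between bar_2 and lane1 below 0.0095 m or horizontal distance between bar_2 and lane2 below 0.0095 m) and value of joint clamp above 1.93 rad), for 0.2 s.
3. the stamp is pushed fully home while the clamp holds the bars (all of step 2 and value of joint stamp above 0.017 m), for 0.1 s.
4. the stamp has sprung back and the clamp is swung open (value of joint stamp below 0.004 m and value of joint clamp below 0.3 rad), for 0.2 s.
At the end, for the whole second after the job is handed in: Every bar that is present lies in the tray, flat on its floor (within 0.15 rad of level, origin at most 10.5 mm above the bench, or 15.5 mm if it lies upside down, so not on another bar), at rest; the clamp is fully open (joint under 0.2 rad) and the stamp has sprung back (under 4 mm) (x of bar_0 in the frame of tray between -0.048 and 0.048 m and y of bar_0 in the frame of tray between -0.08 and 0.08 m and (z of bar_0 in the frame of tray below 0.0105 m or (angle between bar_0's own z axis and vertical above 2.4 rad and z of bar_0 in the frame of tray below 0.0155 m)) and angle between bar_0's own y axis and vertical between 1.42 and 1.72 rad and linear speed of each of bar_0, bar_1, bar_2 below 0.02 m/s and x of bar_1 in the frame of tray between -0.048 and 0.048 m and y of bar_1 in the frame of tray between -0.08 and 0.08 m and (z of bar_1 in the frame of tray below 0.0105 m or (angle between bar_1's own z axis and vertical above 2.4 rad and z of bar_1 in the frame of tray below 0.0155 m)) and angle between bar_1's own y axis and vertical between 1.42 and 1.72 rad and x of bar_2 in the frame of tray between -0.048 and 0.048 m and y of bar_2 in the frame of tray between -0.08 and 0.08 m and (z of bar_2 in the frame of tray below 0.0105 m or (angle between bar_2's own z axis and vertical above 2.4 rad and z of bar_2 in the frame of tray below 0.0155 m)) and angle between bar_2's own y axis and vertical between 1.42 and 1.72 rad and value of joint clamp below 0.2 rad and value of joint stamp below 0.004 m); the robot touches nothing.
It fails at once if the loupe is disturbed (moved more than 25 mm) (distance of loupe from where it was at the start of the episode above 0.025 m).
It fails at once if the test block is disturbed (moved more than 25 mm) (distance of test_block from where it was at the start of the episode above 0.025 m).
It fails at once if the caliper is disturbed (moved more than 25 mm) (distance of caliper from where it was at the start of the episode above 0.025 m).
Of bar_0, bar_1, bar_2 only 2 to 3 are there at a start; the rules pass over those that are not, and their reading is None.
At some moment in a run one of bar_0, bar_1, bar_2 may be knocked a few centimetres aside while the robot is not near it.
Once in a run the grip may slacken for a moment while it holds something.
It also fails if it takes over 210 s, if anything falls off the work surface, if the arm or the gripper's body presses on something with over 40 N, if the wrist force passes 120 N, or if a joint passes its speed limit or range.

### The arm

A 6-joint arm with a two-finger parallel gripper is mounted at the origin on a cart in front of the work surface, level with it; the furniture and walls round the work are solid. World frame = base frame: x ahead of the robot, y to its left, z up, the work surface at z = 0. Lengths are in m, angles in rad, forces in N, time in s.
With the tool pointing down it reaches from about 0.25 to 0.8 m from the base axis. Payload 3.9 kg.
Tool frame: the origin (TCP) lies at the very end of the fingers, on their centre line; the grasp point (between the pads) lies 19 mm behind it; z points along the fingers, x is the direction in which the jaws open and shut, and the axes are right-handed (so a half turn about z gives the same grasp; the last joint's range is limited). The gripper opens to 85 mm and grips with 20 to 120 N. Pads are 22 mm wide; open, the fingers measure 114 mm over their backs; the gripper's body (76 mm by 85 mm) begins 54 mm behind the grasp point. The pads swing forward as they close: fully open they stand 13 mm farther back than shut.
Start: joints at [1.106, 0.26, -0.138, 1.173, 0, 1.571], TCP at [0.235, 0.469, 0.231] pointing down, gripper open.
Joint ranges: [-2.78, 2.78], [-0.83, 1.72], [-1.28, 1.37], [-1.9, 2.12], [-1.57, 1.48], [-3.14, 3.14]. Speed limits (rad/s): [2.57, 2.57, 3.14, 3.14, 3.14, 3.14].

### API

Orientations are given as [roll, pitch, yaw] about the fixed x, y, z axes, in that order (R = Rz(yaw) Ry(pitch) Rx(roll)).
In Python, from cell import manip gives the robot as it stands. The module is installed in compiled form; this text tells all that it offers.
- The arm moves only by the shell command python3 -m jog 'ROWS' [FORCE]. ROWS is JSON, a list of rows, each an object with "translation": the shift along the tool's x, y, z in m, a list of three; "roll": the turn about the tool's z in units of 6 degrees (1.0 is 6 degrees); "claw": the finger opening in m, from 0 to 0.0854. In form: [{"translation": [tx, ty, tz], "roll": roll, "claw": claw}, ...]. A call has 1 to 20 rows; each row is the pose to reach, as a shift and turn from the pose measured when the call began, along the tool's axes at that moment; what a row does not reach only later rows make up. A row lasts 1/12 s, in which the tool goes at most 41.7 mm and 7.16 degrees, less where a joint would pass 70% of its speed; a pose out of reach is approached as far as the arm can. A call with a gripper value outside its range is refused whole. The fingers move at their own pace and stop on an object; FORCE is the grip in N (left out, the last holds). Time passes only in rows, so rows that repeat a pose let the fingers close. It gives the time, the measured TCP pose, the force and the opening at its end, in the units of the state.
- manip.get_state(): the state, without advancing time (a new reading comes with each control period).
- manip.read_camera(name): name is "scene" or "top" or "wrist"; returns a dict with "frame" (420x560x3 uint8, red, green, blue), "vertical_fov" (degrees; the focal length in pixels is half the picture's height over the tangent of half this angle, whatever the lens; pixels are square), "cx", "cy" (the principal point, pixels), "rvec" (rotation vector, rad) and "tvec" (3), from world to camera coordinates, as OpenCV has them. Camera axes: x right, y down, z forward; pixel columns grow to the right and rows downward; lengths in m; the calibration is good to about 2 mm. The wrist camera is an equidistant fisheye: a pixel r from the principal point sees the ray r / f radians off the axis. A picture is of the moment at which its call begins. There is no depth.
- manip.hand_in(): hands the job in, once; it reports no verdict.
The state is a dict: "clock": time; "joint_pos": joint angles; "qvel": joint speeds; "joint_torque": joint torques, N m; "position": TCP position; "ee_rot": TCP orientation; "force": force on the tool from outside, world axes, zero at the start; "wrist_torque": the same for the moment, N m; "opening": finger opening in m.
Only numpy, scipy, OpenCV 4.12 (cv2) and the standard library are available. Lean on these libraries where they do the work, as an engineer would, in place of code of your own. Each camera call takes 0.05 s, during which the arm holds its last target.

## Working session

There is one attempt and no reset: what is moved stays moved. The work goes in short steps, Python scripts to look and compute and a shell command to move; the robot and the scene stay as the last step left them, time stands still between calls to the robot, and variables do not carry over. Pictures are saved under pics/ and viewed, and the job is handed in when it is done.

```bash
mkdir -p pics; ls
cat > h.py <<'E'
import numpy as np, cv2
from cell import manip
def snap(n,fn,crop=None,scale=1):
    c=manip.read_camera(n); f=c["frame"][:,:,::-1].copy()
    np.savez('pics/'+fn+'.npz',frame=f,**{k:c[k] for k in c if k!="frame"})
    if crop: x0,y0,x1,y1=crop; f=f[y0:y1,x0:x1]
    if scale!=1: f=cv2.resize(f,None,fx=scale,fy=scale,interpolation=cv2.INTER_CUBIC)
    cv2.imwrite('pics/'+fn+'.png',f); return c
def load(fn): return dict(np.load('pics/'+fn+'.npz'))
def ray(c,u,v,fish=False):
    f=210/np.tan(np.radians(float(c["vertical_fov"]))/2)
    x=(u-float(c["cx"]))/f; y=(v-float(c["cy"]))/f
    if fish:
        r=np.hypot(x,y); s=np.sin(r)/r if r>1e-9 else 1; d=np.array([x*s,y*s,np.cos(r)])
    else: d=np.array([x,y,1.])
    R,_=cv2.Rodrigues(np.array(c["rvec"],float)); t=np.array(c["tvec"],float).ravel()
    return -R.T@t, R.T@d
def px(c,u,v,z,fish=False):
    o,d=ray(c,u,v,fish); return o+d*(z-o[2])/d[2]
def proj(c,p,fish=False):
    f=210/np.tan(np.radians(float(c["vertical_fov"]))/2)
    R,_=cv2.Rodrigues(np.array(c["rvec"],float)); q=R@np.array(p,float)+np.array(c["tvec"],float).ravel()
    if fish:
        th=np.arctan2(np.hypot(q[0],q[1]),q[2]); a=np.arctan2(q[1],q[0]); return float(c["cx"])+f*th*np.cos(a), float(c["cy"])+f*th*np.sin(a)
    return float(c["cx"])+f*q[0]/q[2], float(c["cy"])+f*q[1]/q[2]
E
python3 - <<'E'
from h import *
for n in("scene","top","wrist"):
    c=snap(n,n+'0',scale=1.4); R,_=cv2.Rodrigues(np.array(c["rvec"],float)); print(n,c["vertical_fov"],c["cx"],c["cy"],-R.T@np.array(c["tvec"]).ravel())
print(manip.get_state())
E
```

```text
pics
scene 55.46898712724931 280.4959798756207 203.56543951588912 [-0.05284882  0.96272385  0.5570006 ]
top 57.4817244381979 281.2745995413168 210.26978046939777 [0.4512966  0.01881857 1.11130926]
wrist 65.70646984690485 278.56386975435504 212.2546086407559 [0.17768165 0.49903054 0.37390401]
{'clock': 0.15, 'joint_pos': array([ 1.10598940e+00,  2.60507541e-01, -1.39082690e-01,  1.17272047e+00,
       -1.53653335e-05,  1.57081178e+00]), 'qvel': array([-0.0005489 , -0.0004095 ,  0.00307511,  0.00036171, -0.00095383,
        0.00140353]), 'joint_torque': array([-8.29151395e-04, -4.06006444e+01,  2.54165840e+01,  1.26532887e-02,
       -5.27605846e-05, -1.31738281e-05]), 'position': array([0.23509458, 0.46881858, 0.23066578]), 'ee_rot': array([3.14157726e+00, 1.51437371e-03, 1.10597395e+00]), 'force': array([-0.22898091, -0.38174964, -0.11313519]), 'wrist_torque': array([-0.05220201,  0.03202921,  0.02264329]), 'opening': 0.08543925277564579}
```

View pics/top0.png

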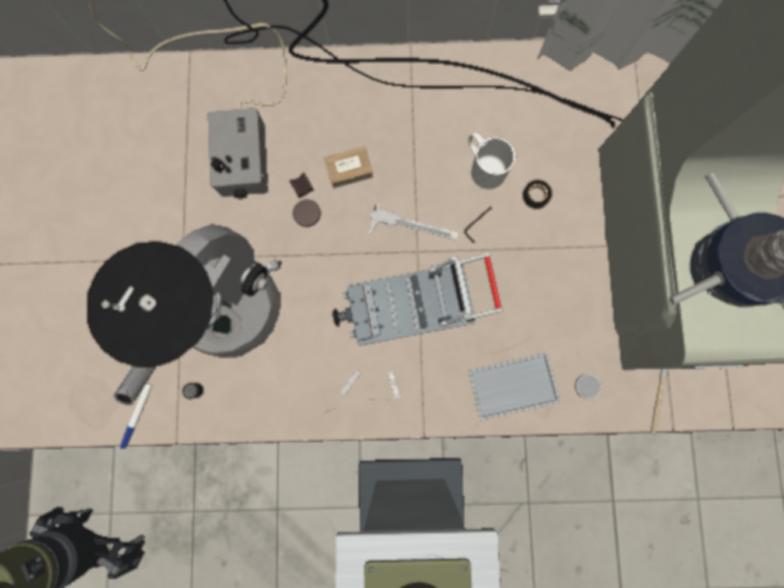

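View pics/scene0.png

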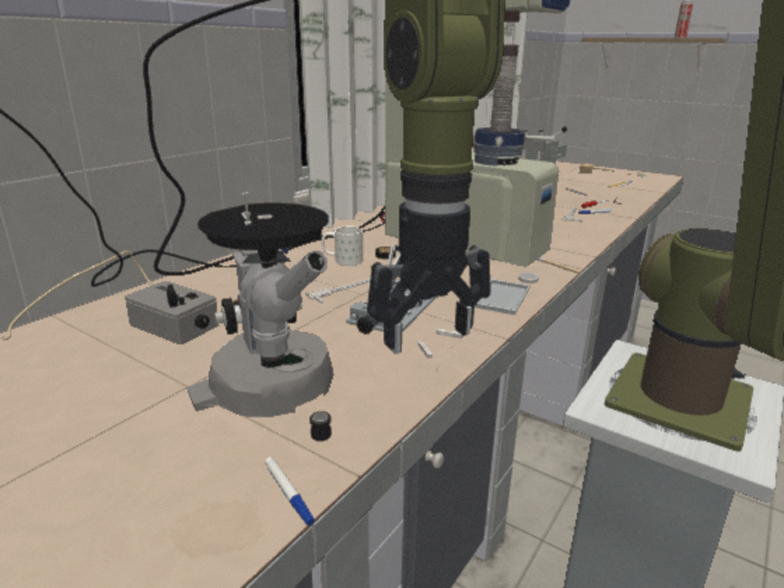

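View pics/wrist0.png

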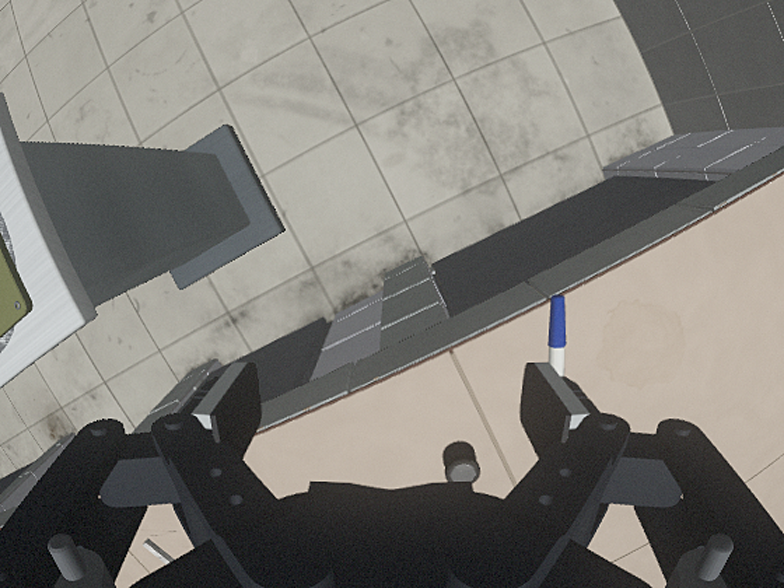

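Run:
```python
from h import *
c=load('top0'); f=c['frame']
def crop(x0,y0,x1,y1,s,n): cv2.imwrite(f'pics/{n}.png',cv2.resize(f[y0:y1,x0:x1],None,fx=s,fy=s,interpolation=cv2.INTER_CUBIC))
crop(225,170,425,310,4,'t0a')
for p in [(350,383),(394,385),(400,305),(340,316),(493,283)]:
    print(p,px(c,p[0]/1.4,p[1]/1.4,.01))
c=load('scene0'); f=c['frame']
crop(240,190,400,270,5,'s0a')
```

```text
(350, 383) [0.44291424 0.12407569 0.01      ]
(394, 385) [0.43656979 0.03490413 0.01      ]
(400, 305) [0.5996693  0.01814084 0.01      ]
(340, 316) [0.58024317 0.1428828  0.01      ]
(493, 283) [ 0.64032344 -0.17652909  0.01      ]
```

View pics/t0a.png

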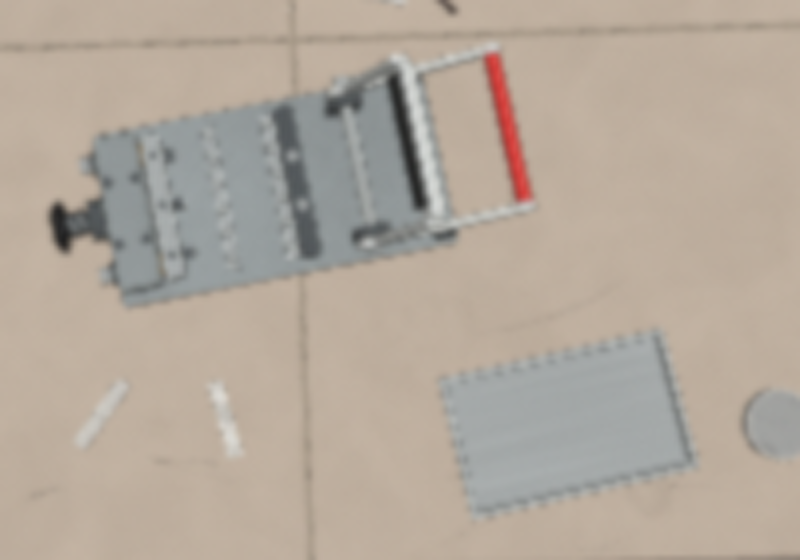

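View pics/s0a.png

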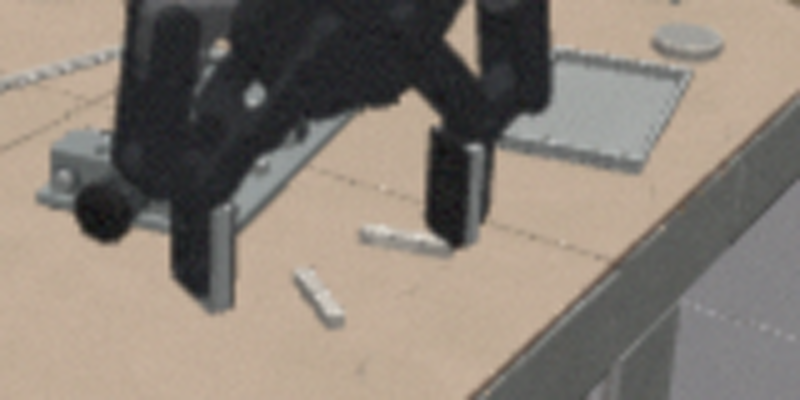

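```bash
cat >> h.py <<'E'
def wrap(a): return (a+np.pi)%(2*np.pi)-np.pi
def Rt():
    from scipy.spatial.transform import Rotation as Ro
    s=manip.get_state(); return s,Ro.from_euler('xyz',s["ee_rot"]).as_matrix()
def go(p,yaw=None,half=False):
    "print shift for TCP target p, yaw"
    s,R=Rt(); d=R.T@(np.array(p)-s["position"])
    cur=np.arctan2(R[1,0],R[0,0]); r=0
    if yaw is not None:
        r=wrap(-(yaw-cur)); 
        if half: r-=np.pi*np.sign(r)
    print("trans",d.round(4),"roll",round(np.degrees(r)/6,3),"rows>=",int(max(np.linalg.norm(d)/.0417,abs(np.degrees(r))/7.16))+1, "cur",s["position"].round(4),"yaw",round(cur,4),"z-tilt",R[:2,2].round(4))
E
python3 - <<'E'
from h import *
c=load('top0')
def q(u,v,z): return px(c,225+u/4,170+v/4,z)
k=q(60,227,.028);h=q(512,127,.09)
print('knob',k,'handle',h)
for n,p in dict(pl_lt=(98,133,.014),pl_lb=(125,305,.014),stopTL=(272,107,.032),stopTR=(292,105,.032),stopBL=(300,258,.032),stopBR=(320,252,.032),h1=(492,54,.088),h2=(527,203,.088),tr1=(440,380,.012),tr2=(660,330,.012),tr3=(693,465,.012),tr4=(475,516,.012)).items(): print(n,q(*p).round(4))
s=manip.get_state()
go([.58,.0,.25],.21)
E
```

```text
knob [0.57539745 0.14903662 0.028     ] handle [ 0.62760143 -0.16470591  0.09      ]
pl_lt [0.645  0.1223 0.014 ]
pl_lb [0.5196 0.1047 0.014 ]
stopTL [ 0.6571 -0.0044  0.032 ]
stopTR [ 0.6582 -0.0188  0.032 ]
stopBL [ 0.5482 -0.0208  0.032 ]
stopBR [ 0.552  -0.0351  0.032 ]
h1 [ 0.6788 -0.1543  0.088 ]
h2 [ 0.5759 -0.1723  0.088 ]
tr1 [ 0.4606 -0.1178  0.012 ]
tr2 [ 0.4916 -0.2756  0.012 ]
tr3 [ 0.3969 -0.2921  0.012 ]
tr4 [ 0.3658 -0.1377  0.012 ]
trans [-0.2645  0.5185 -0.0189] roll 8.556 rows>= 14 cur [0.2351 0.4688 0.2307] yaw 1.106 z-tilt [-0.0007 -0.0014]
```

Run:
```python
from h import *
go([.34,.05,.25],.17)
```

```text
trans [-0.3274  0.2815 -0.0188] roll 8.938 rows>= 11 cur [0.2351 0.4688 0.2307] yaw 1.106 z-tilt [-0.0007 -0.0014]
```

```bash
R='{"translation":[-0.3274,0.2815,-0.0188],"roll":8.94,"claw":0.0854}'; python3 -m jog '[{"translation":[-0.33,0.28,-0.02],"roll":8.94,"claw":0.085},{"translation":[-0.33,0.28,-0.02],"roll":8.94,"claw":0.085},{"translation":[-0.33,0.28,-0.02],"roll":8.94,"claw":0.085},{"translation":[-0.33,0.28,-0.02],"roll":8.94,"claw":0.085},{"translation":[-0.33,0.28,-0.02],"roll":8.94,"claw":0.085},{"translation":[-0.33,0.28,-0.02],"roll":8.94,"claw":0.085},{"translation":[-0.33,0.28,-0.02],"roll":8.94,"claw":0.085},{"translation":[-0.33,0.28,-0.02],"roll":8.94,"claw":0.085},{"translation":[-0.33,0.28,-0.02],"roll":8.94,"claw":0.085},{"translation":[-0.33,0.28,-0.02],"roll":8.94,"claw":0.085},{"translation":[-0.33,0.28,-0.02],"roll":8.94,"claw":0.085},{"translation":[-0.33,0.28,-0.02],"roll":8.94,"claw":0.085},{"translation":[-0.33,0.28,-0.02],"roll":8.94,"claw":0.085},{"translation":[-0.33,0.28,-0.02],"roll":8.94,"claw":0.085}]'
python3 - <<'E'
from h import *
snap('wrist','w1',scale=1.4); print(manip.get_state()["joint_pos"])
go([.60,-.02,.25],.17)
E
```

```text
clock: 1.32
position: [0.3372, 0.0487, 0.251]
ee_rot: [3.141, 0.001, 0.17]
force: [0.2, 0.3, -0.4]
opening: 0.0848
[ 1.45268886e-01 -6.76207102e-02 -4.60749686e-01  1.17910767e+00
 -8.04508184e-04  1.54507151e+00]
trans [0.2473 0.1128 0.0007] roll 0.009 rows>= 7 cur [0.3371 0.0491 0.251 ] yaw 0.171 z-tilt [-0.0013 -0.001 ]
```

View pics/w1.png

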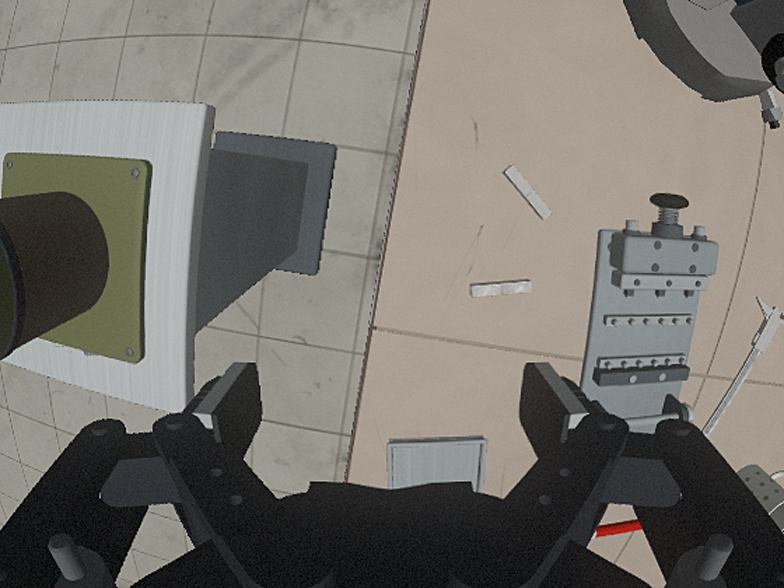

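```bash
python3 -m jog '[{"translation":[0.245,0.112,0],"roll":0,"claw":0.085},{"translation":[0.245,0.112,0],"roll":0,"claw":0.085},{"translation":[0.245,0.112,0],"roll":0,"claw":0.085},{"translation":[0.245,0.112,0],"roll":0,"claw":0.085},{"translation":[0.245,0.112,0],"roll":0,"claw":0.085},{"translation":[0.245,0.112,0],"roll":0,"claw":0.085},{"translation":[0.245,0.112,0],"roll":0,"claw":0.085},{"translation":[0.245,0.112,0],"roll":0,"claw":0.085},{"translation":[0.245,0.112,0],"roll":0,"claw":0.085},{"translation":[0.245,0.112,0],"roll":0,"claw":0.085}]'
python3 - <<'E'
from h import *
snap('wrist','w2',scale=1.4)
E
```

```text
clock: 2.2
position: [0.5967, -0.018, 0.2501]
ee_rot: [3.141, 0.003, 0.173]
force: [-0.1, -0.1, 0.1]
opening: 0.0848
```

View pics/w2.png

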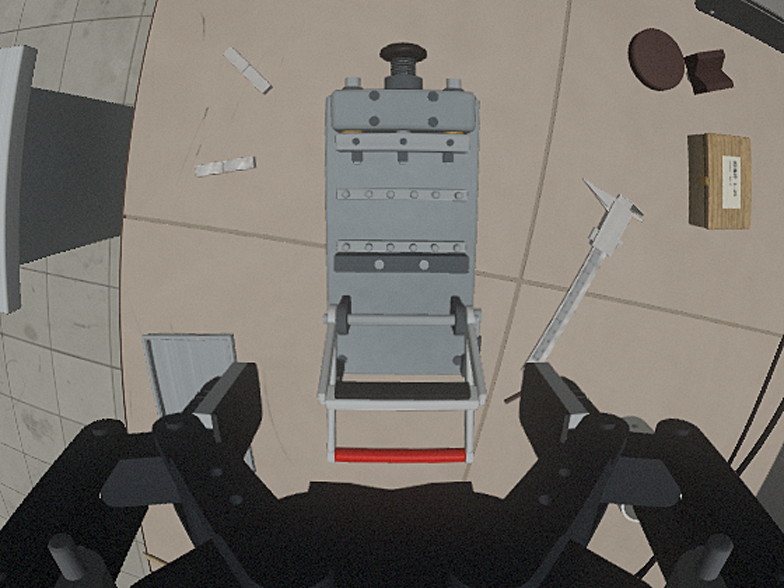

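Run:
```python
from h import *
c=load('w2'); f=c['frame']
def crop(x0,y0,x1,y1,s,n): cv2.imwrite(f'pics/{n}.png',cv2.resize(f[y0:y1,x0:x1],None,fx=s,fy=s,interpolation=cv2.INTER_CUBIC))
crop(225,120,345,200,6,'w2a'); crop(130,20,210,140,5,'w2b')
```

```text
(no output)
```

View pics/w2a.png

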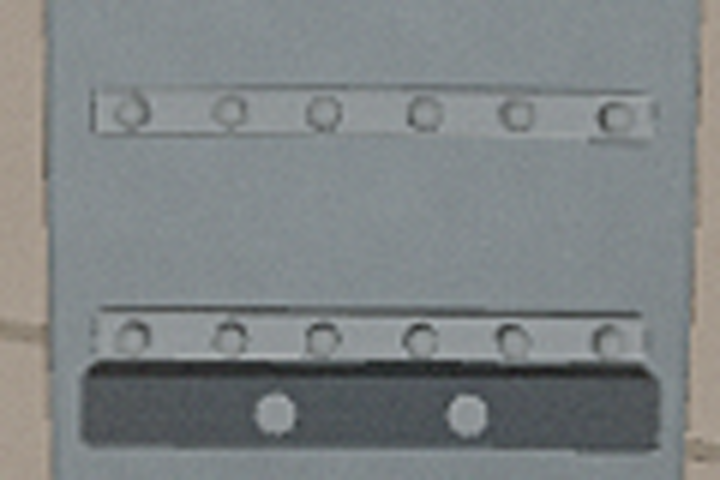

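View pics/w2b.png

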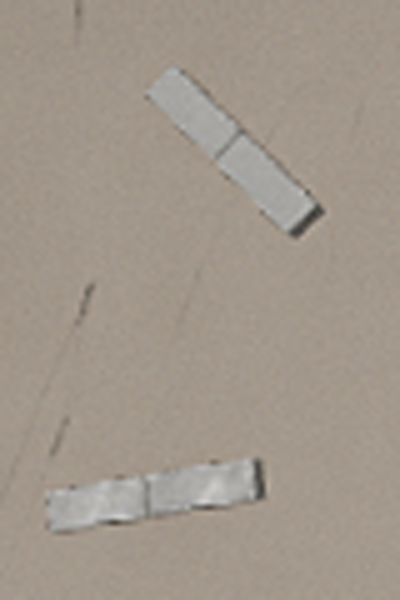

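Run:
```python
from h import *
c=load('w2')
ys=np.array([45.3,26.7,9.3,-9.3,-26.7,-45.3])/1e3
U=[(131,110),(230,111),(323,113),(426,113),(518,115),(615,117)]
L=[(134,338),(230,338),(322,338),(420,339),(513,340),(608,341)]
P=[];Q=[]
# image right=tool x=(.98,.17)=fixture +y -> left is -y
for row,x in((U,-.0215),(L,.0215)):
    for (a,b),y in zip(row,-ys):
        P.append((x,y)); Q.append(px(c,225+(a+.5)/6-.5,120+(b+.5)/6-.5,.031,True)[:2])
P=np.array(P);Q=np.array(Q)
m=Q.mean(0); A=P-P.mean(0);B=Q-m
H=A.T@B; th=np.arctan2(H[0,1]-H[1,0],H[0,0]+H[1,1])
R=np.array([[np.cos(th),-np.sin(th)],[np.sin(th),np.cos(th)]])
t=m-R@P.mean(0); print('fixture',t,th,'scale',np.sqrt((B**2).sum()/(A**2).sum()))
print(((P@R.T+t-Q)*1e3).round(1).tolist())
def b(u,v,z=.01): return px(c,130+(u+.5)/5-.5,20+(v+.5)/5-.5,z,True)[:2]
b1=[(173,68),(148,94),(292,235),(318,205)]
b2=[(46,492),(50,532),(257,499),(252,461)]
for bb in(b1,b2):
    q=np.array([b(*p) for p in bb]); ctr=q.mean(0); d=(q[2]+q[3]-q[0]-q[1])/2; print(ctr,np.linalg.norm(d),np.linalg.norm(q[0]-q[1]),np.linalg.norm(q[2]-q[3]),'dir',np.arctan2(d[1],d[0]))
```

```text
fixture [0.60081634 0.01501454] -1.4062553669862525 scale 0.989902426589989
[[-0.4, -0.1], [-0.2, 0.2], [0.0, 0.5], [-0.3, 0.2], [0.0, 0.3], [0.5, 0.3], [-0.6, -0.2], [-0.1, -0.2], [0.0, -0.3], [0.2, -0.2], [0.1, -0.3], [0.6, -0.3]]
[0.44701302 0.12421726] 0.055245857099974774 0.008853451608362432 0.009496463675925824 dir -0.638081307988004
[0.44047969 0.03654876] 0.05534682983961213 0.010160549175248333 0.009390405368856589 dir 0.24739288565336848
```

Run:
```python
from h import *
go([.4395,.036,.12],1.818)
```

```text
trans [-0.1448 -0.0804  0.1309] roll -15.708 rows>= 14 cur [ 0.5964 -0.0182  0.2505] yaw 0.1731 z-tilt [-0.0028 -0.0008]
```

```bash
python3 -m jog '[{"translation":[-0.145,-0.08,0],"roll":-15.7,"claw":0.085},{"translation":[-0.145,-0.08,0],"roll":-15.7,"claw":0.085},{"translation":[-0.145,-0.08,0],"roll":-15.7,"claw":0.085},{"translation":[-0.145,-0.08,0],"roll":-15.7,"claw":0.085},{"translation":[-0.145,-0.08,0],"roll":-15.7,"claw":0.085},{"translation":[-0.145,-0.08,0],"roll":-15.7,"claw":0.085},{"translation":[-0.145,-0.08,0.0],"roll":-15.7,"claw":0.085},{"translation":[-0.145,-0.08,0.13],"roll":-15.7,"claw":0.06},{"translation":[-0.145,-0.08,0.13],"roll":-15.7,"claw":0.06},{"translation":[-0.145,-0.08,0.13],"roll":-15.7,"claw":0.06},{"translation":[-0.145,-0.08,0.13],"roll":-15.7,"claw":0.06},{"translation":[-0.145,-0.08,0.13],"roll":-15.7,"claw":0.06},{"translation":[-0.145,-0.08,0.13],"roll":-15.7,"claw":0.06},{"translation":[-0.145,-0.08,0.13],"roll":-15.7,"claw":0.06},{"translation":[-0.145,-0.08,0.13],"roll":-15.7,"claw":0.06},{"translation":[-0.145,-0.08,0.13],"roll":-15.7,"claw":0.06}]'
python3 - <<'E'
from h import *
snap('wrist','w3',scale=1.4);go([.4395,.036,.002],1.818)
E
```

```text
clock: 3.58
position: [0.4391, 0.0359, 0.1215]
ee_rot: [-3.14, 0.0, 1.815]
force: [-0.5, -0.5, 0.1]
opening: 0.0599
trans [0.0002 0.0005 0.1195] roll -0.023 rows>= 3 cur [0.4393 0.0358 0.1215] yaw 1.8156 z-tilt [-0.0018 -0.0007]
```

View pics/w3.png

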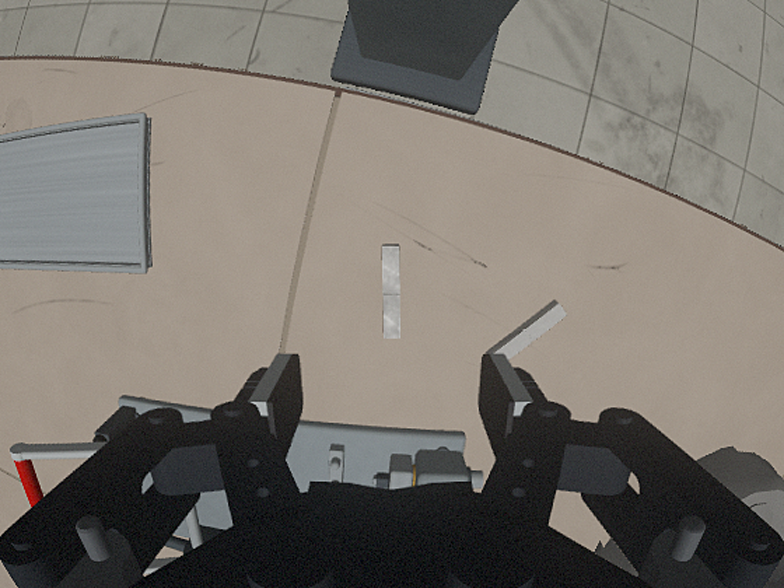

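Run:
```python
from h import *
c=load('w3'); 
for p in [(391,294),(391,245),(391,338)]: print(px(c,p[0]/1.4,p[1]/1.4,.01,True))
```

```text
[0.44105457 0.03703355 0.01      ]
[0.4132952  0.03012659 0.01      ]
[0.46732071 0.04357306 0.01      ]
```

```bash
python3 -m jog '[{"translation":[0.001,0.002,0.06],"roll":0,"claw":0.04},{"translation":[0.001,0.002,0.09],"roll":0,"claw":0.04},{"translation":[0.001,0.002,0.11],"roll":0,"claw":0.04},{"translation":[0.001,0.002,0.119],"roll":0,"claw":0.04},{"translation":[0.001,0.002,0.119],"roll":0,"claw":0.04},{"translation":[0.001,0.002,0.119],"roll":0,"claw":0.04},{"translation":[0.001,0.002,0.119],"roll":0,"claw":0.0},{"translation":[0.001,0.002,0.119],"roll":0,"claw":0},{"translation":[0.001,0.002,0.119],"roll":0,"claw":0},{"translation":[0.001,0.002,0.119],"roll":0,"claw":0},{"translation":[0.001,0.002,0.119],"roll":0,"claw":0},{"translation":[0.001,0.002,0.119],"roll":0,"claw":0},{"translation":[0.001,0.002,0.119],"roll":0,"claw":0},{"translation":[0.001,0.002,0.119],"roll":0,"claw":0}]' 60
python3 - <<'E'
from h import *
go([.44,.037,.002],1.818)
E
```

```text
clock: 4.8
position: [0.4421, 0.0373, 0.0039]
ee_rot: [3.14, 0.001, 1.815]
force: [-1.7, -0.7, 5.8]
opening: 0.0078
trans [ 0.0002 -0.0021  0.0019] roll -0.025 rows>= 1 cur [0.4421 0.0373 0.0039] yaw 1.8154 z-tilt [ 0.0014 -0.0004]
```

```bash
python3 -m jog '[{"translation":[0,0,-0.01],"roll":0,"claw":0},{"translation":[0,0,-0.04],"roll":0,"claw":0},{"translation":[0,0,-0.08],"roll":0,"claw":0},{"translation":[0,0,-0.12],"roll":0,"claw":0},{"translation":[0,0,-0.12],"roll":0,"claw":0},{"translation":[0,0,-0.12],"roll":0,"claw":0}]'
python3 - <<'E'
from h import *
snap('scene','s4',crop=(220,100,400,260),scale=4);snap('wrist','w4',scale=1.4)
print(manip.get_state()["opening"])
E
```

```text
clock: 5.3
position: [0.4447, 0.0375, 0.1272]
ee_rot: [3.133, 0.002, 1.815]
force: [0.1, 0.2, -1.0]
opening: 0.0079
0.007656424241273785
```

View pics/s4.png

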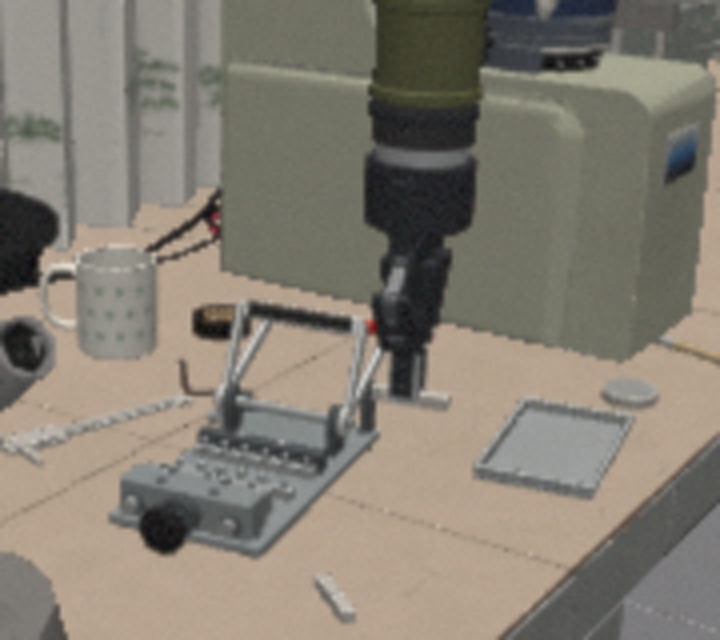

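View pics/w4.png

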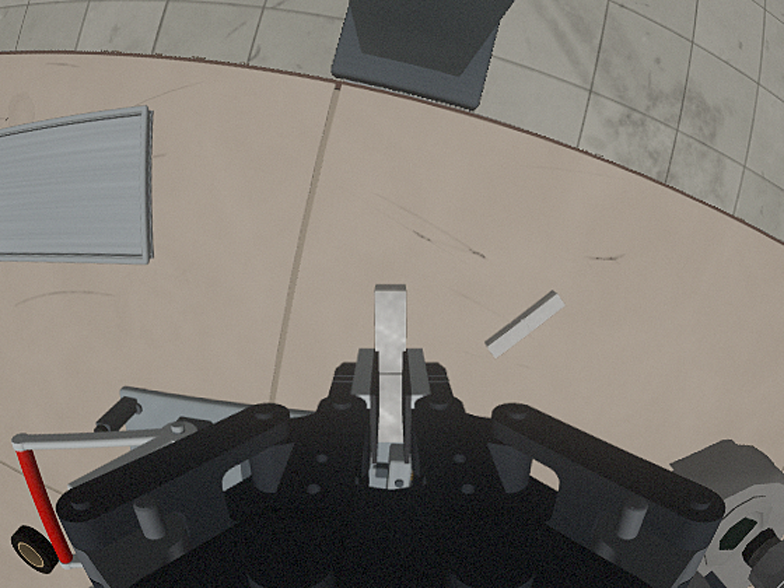

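```bash
python3 - <<'E'
from h import *
c=load('w4'); s,R=Rt(); print(s["position"],s["ee_rot"])
zt=s["position"][2]+.006
for p in [(391,285),(391,373)]:
    q=px(c,p[0]/1.4,p[1]/1.4,zt,True); print(R.T@(q-s["position"]))
th=-1.406
def fx(x,y,z,o=(.6008,.015)): return [o[0]+np.cos(th)*x-np.sin(th)*y,o[1]+np.sin(th)*x+np.cos(th)*y,z]
go(fx(-.003,-.036,.12),th+np.pi/2)
go(fx(-.003,-.036,.026),th+np.pi/2)
E
cat >> h.py <<'E'
th=-1.406
def fx(x,y,z,o=(.6008,.015)): return [o[0]+np.cos(th)*x-np.sin(th)*y,o[1]+np.sin(th)*x+np.cos(th)*y,z]
E
```

```text
[0.44163483 0.03731262 0.12402493] [3.14003767e+00 7.30044910e-04 1.81520945e+00]
[ 0.00041042 -0.02964248 -0.0060464 ]
[ 0.0003952   0.00051942 -0.00599949]
trans [-0.0543  0.1134  0.0042] roll 15.76 rows>= 14 cur [0.4416 0.0373 0.124 ] yaw 1.8152 z-tilt [ 0.0017 -0.0003]
trans [-0.0542  0.1132  0.0982] roll 15.76 rows>= 14 cur [0.4416 0.0373 0.124 ] yaw 1.8152 z-tilt [ 0.0017 -0.0003]
```

```bash
python3 -m jog '[{"translation":[-0.054,0.113,0.0],"roll":15.76,"claw":0},{"translation":[-0.054,0.113,0.0],"roll":15.76,"claw":0},{"translation":[-0.054,0.113,0.0],"roll":15.76,"claw":0},{"translation":[-0.054,0.113,0.0],"roll":15.76,"claw":0},{"translation":[-0.054,0.113,0.0],"roll":15.76,"claw":0},{"translation":[-0.054,0.113,0.0],"roll":15.76,"claw":0},{"translation":[-0.054,0.113,0.0],"roll":15.76,"claw":0},{"translation":[-0.054,0.113,0.0],"roll":15.76,"claw":0},{"translation":[-0.054,0.113,0.0],"roll":15.76,"claw":0},{"translation":[-0.054,0.113,0.0],"roll":15.76,"claw":0},{"translation":[-0.054,0.113,0.0],"roll":15.76,"claw":0},{"translation":[-0.054,0.113,0.0],"roll":15.76,"claw":0},{"translation":[-0.054,0.113,0.0],"roll":15.76,"claw":0},{"translation":[-0.054,0.113,0.0],"roll":15.76,"claw":0},{"translation":[-0.054,0.113,0.0],"roll":15.76,"claw":0},{"translation":[-0.054,0.113,0.0],"roll":15.76,"claw":0}]'
python3 - <<'E'
from h import *
snap('wrist','w5',scale=1.4); go(fx(-.002,-.036,.06),th+np.pi/2);go(fx(-.002,-.036,.0275),th+np.pi/2)
E
```

```text
clock: 6.73
position: [0.5631, 0.0122, 0.1226]
ee_rot: [3.141, 0.002, 0.166]
force: [-0.3, -0.4, -0.6]
opening: 0.0074
trans [0.0014 0.0014 0.063 ] roll 0.008 rows>= 2 cur [0.5634 0.0122 0.123 ] yaw 0.1657 z-tilt [-0.0009 -0.0004]
trans [0.0015 0.0014 0.0955] roll 0.008 rows>= 3 cur [0.5634 0.0122 0.123 ] yaw 0.1657 z-tilt [-0.0009 -0.0004]
```

View pics/w5.png

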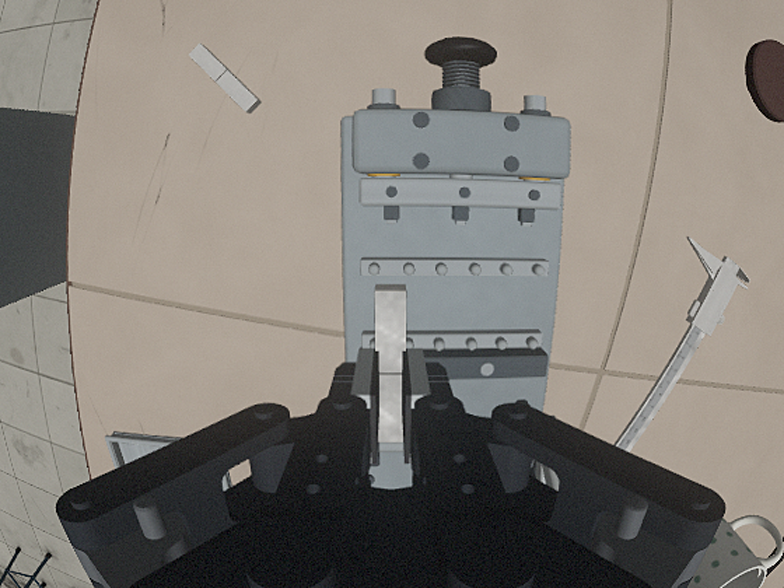

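Run:
```python
from h import *
c=load('w5'); f=c['frame'][170:260,235:405]
cv2.imwrite('pics/w5a.png',cv2.resize(f,None,fx=4.5,fy=4.5,interpolation=cv2.INTER_CUBIC))
```

```text
(no output)
```

View pics/w5a.png

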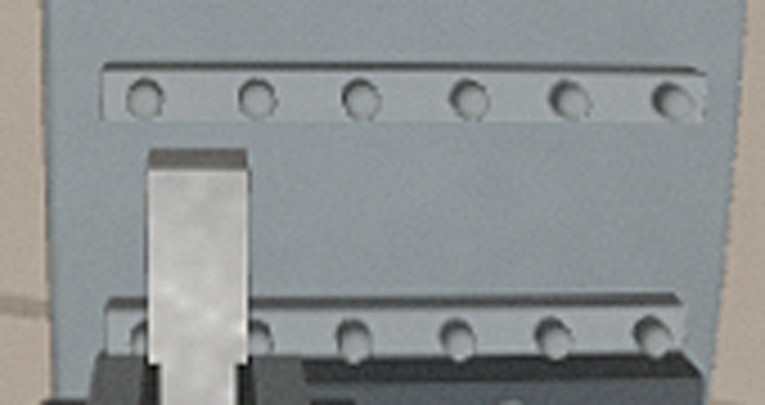

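Run:
```python
from h import *
c=load('w5'); s,R=Rt()
ys=-np.array([45.3,26.7,9.3,-9.3,-26.7,-45.3])/1e3
P=[];Q=[]
g=lambda a,b,z:px(c,235+(a+.5)/4.5-.5,170+(b+.5)/4.5-.5,z,True)
for (a,b),y in zip([(146,97),(258,97),(360,97),(469,97),(568,97),(668,98)],ys): P.append((-.0215,y));Q.append(g(a,b,.031)[:2])
for (a,b),y in zip([(352,333),(458,334),(553,333),(651,332)],ys[2:]): P.append((.0215,y));Q.append(g(a,b,.031)[:2])
P=np.array(P);Q=np.array(Q);m=Q.mean(0);A=P-P.mean(0);B=Q-m;H=A.T@B; t2=np.arctan2(H[0,1]-H[1,0],H[0,0]+H[1,1])
Rr=np.array([[np.cos(t2),-np.sin(t2)],[np.sin(t2),np.cos(t2)]]);t=m-Rr@P.mean(0)
print(t,t2,np.sqrt((B**2).sum()/(A**2).sum())); print(((P@Rr.T+t-Q)*1e3).round(1).tolist())
b=[g(148,168,s["position"][2]+.006),g(249,168,s["position"][2]+.006)]
print([R.T@(x-s["position"]) for x in b])
```

```text
[0.59963437 0.01615972] -1.4029228249400292 0.9743716908666145
[[-1.3, 0.3], [-1.1, 0.4], [-0.5, 0.5], [-0.1, 0.5], [0.3, 0.5], [1.1, 0.6], [0.1, -1.2], [0.1, -0.7], [0.4, -0.6], [0.8, -0.3]]
[array([-0.00397728, -0.03148098, -0.00600465]), array([ 0.00577704, -0.03147136, -0.00601371])]
```

Run:
```python
from h import *
c=load('w5'); s,R=Rt()
g=lambda a,b,z:px(c,235+(a+.5)/4.5-.5,170+(b+.5)/4.5-.5,z,True)
for z in(.025,.028,.031):
    print(z,[(R.T@(g(a,b,z)-s["position"])*1e3).round(1)[:2] for a,b in((146,97),(258,97),(352,333),(458,334))])
o,_=ray(c,280,200,True); print('cam in tool',R.T@(o-s["position"]))
```

```text
0.025 [array([ -7.8, -17.6]), array([ 11. , -17.6]), array([28. , 24.7]), array([47.1, 25.1])]
0.028 [array([ -7.7, -18.2]), array([ 10.9, -18.2]), array([27.7, 23.5]), array([46.5, 23.9])]
0.031 [array([ -7.6, -18.8]), array([ 10.7, -18.8]), array([27.3, 22.4]), array([45.9, 22.8])]
cam in tool [ 0.000778   -0.06594857 -0.14301729]
```

```bash
python3 -m jog '[{"translation":[0.0005,0.0025,0.02],"roll":0,"claw":0},{"translation":[0.0005,0.0025,0.04],"roll":0,"claw":0},{"translation":[0.0005,0.0025,0.06],"roll":0,"claw":0},{"translation":[0.0005,0.0025,0.075],"roll":0,"claw":0},{"translation":[0.0005,0.0025,0.082],"roll":0,"claw":0},{"translation":[0.0005,0.0025,0.088],"roll":0,"claw":0},{"translation":[0.0005,0.0025,0.091],"roll":0,"claw":0},{"translation":[0.0005,0.0025,0.094],"roll":0,"claw":0},{"translation":[0.0005,0.0025,0.0955],"roll":0,"claw":0},{"translation":[0.0005,0.0025,0.0955],"roll":0,"claw":0}]'
python3 - <<'E'
from h import *
snap('wrist','w6',scale=1.4)
go(fx(-.002,-.036,.0275),th+np.pi/2)
E
```

```text
clock: 7.62
position: [0.5646, 0.0098, 0.0278]
ee_rot: [3.141, 0.0, 0.166]
force: [-0.2, -0.2, 0.4]
opening: 0.0078
trans [ 0.0005 -0.0012  0.0004] roll 0.009 rows>= 1 cur [0.5646 0.0098 0.0279] yaw 0.1657 z-tilt [ 0.0001 -0.0004]
```

View pics/w6.png

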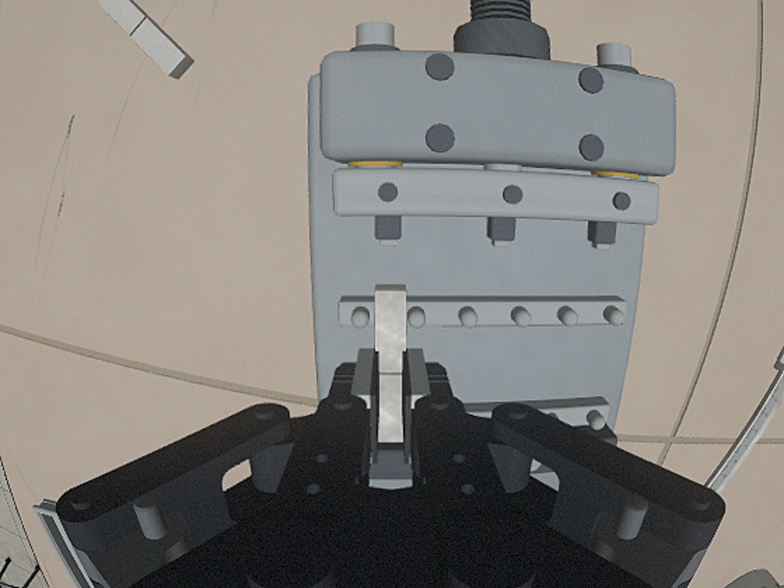

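```bash
python3 -m jog '[{"translation":[0,0,0.001],"roll":0,"claw":0},{"translation":[0,0,0.001],"roll":0,"claw":0.03},{"translation":[0,0,0.001],"roll":0,"claw":0.03},{"translation":[0,0,0.001],"roll":0,"claw":0.03},{"translation":[0,0,0.001],"roll":0,"claw":0.03},{"translation":[0,0,-0.02],"roll":0,"claw":0.03},{"translation":[0,0,-0.06],"roll":0,"claw":0.03},{"translation":[0,0,-0.10],"roll":0,"claw":0.05},{"translation":[0,0,-0.14],"roll":0,"claw":0.085},{"translation":[0,0,-0.14],"roll":0,"claw":0.085},{"translation":[0,0,-0.14],"roll":0,"claw":0.085},{"translation":[0,0,-0.14],"roll":0,"claw":0.085}]'
python3 - <<'E'
from h import *
snap('wrist','w7',scale=1.4)
E
```

```text
clock: 8.67
position: [0.5645, 0.0099, 0.168]
ee_rot: [3.141, -0.0, 0.166]
force: [0.4, -0.7, -0.8]
opening: 0.0847
```

View pics/w7.png

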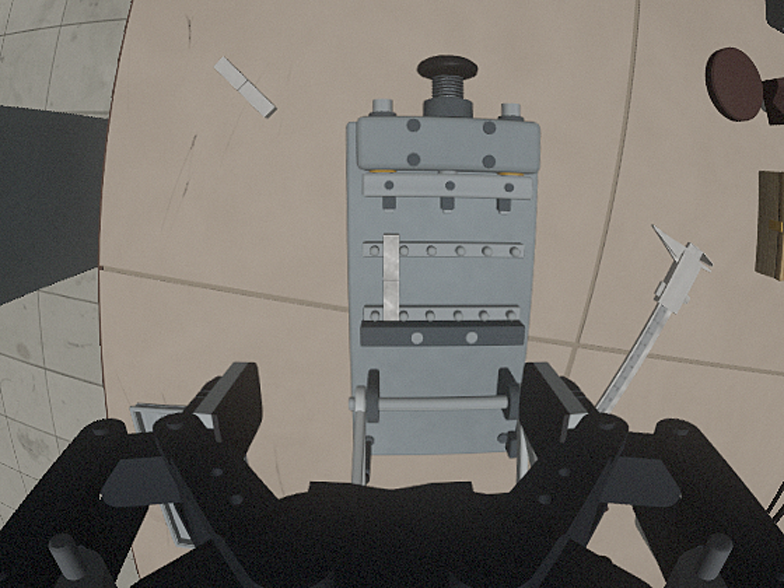

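Run:
```python
from h import *
c=load('w7'); f=c['frame'][30:95,140:210]
cv2.imwrite('pics/w7a.png',cv2.resize(f,None,fx=8,fy=8,interpolation=cv2.INTER_CUBIC))
print(px(c,245/1.4,86/1.4,.01,True))
go([.4473,.1242,.12],-.638+np.pi/2); go([.4473,.1242,.003],-.638+np.pi/2)
```

```text
[0.44790844 0.12436233 0.01      ]
trans [-0.0958 -0.132   0.0471] roll -7.325 rows>= 7 cur [0.5637 0.0099 0.1669] yaw 0.1657 z-tilt [-0.0018 -0.0005]
trans [-0.0956 -0.132   0.1641] roll -7.325 rows>= 7 cur [0.5637 0.0099 0.1669] yaw 0.1657 z-tilt [-0.0018 -0.0005]
```

View pics/w7a.png

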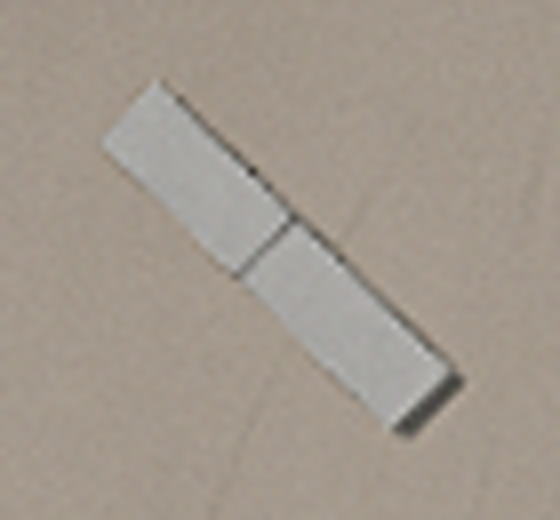

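```bash
python3 -m jog '[{"translation":[-0.096,-0.132,0.0],"roll":-7.32,"claw":0.05},{"translation":[-0.096,-0.132,0.0],"roll":-7.32,"claw":0.05},{"translation":[-0.096,-0.132,0.0],"roll":-7.32,"claw":0.05},{"translation":[-0.096,-0.132,0.0],"roll":-7.32,"claw":0.05},{"translation":[-0.096,-0.132,0.0],"roll":-7.32,"claw":0.05},{"translation":[-0.096,-0.132,0.04],"roll":-7.32,"claw":0.05},{"translation":[-0.096,-0.132,0.047],"roll":-7.32,"claw":0.05},{"translation":[-0.096,-0.132,0.047],"roll":-7.32,"claw":0.05},{"translation":[-0.096,-0.132,0.047],"roll":-7.32,"claw":0.05},{"translation":[-0.096,-0.132,0.047],"roll":-7.32,"claw":0.05},{"translation":[-0.096,-0.132,0.047],"roll":-7.32,"claw":0.05}]'
python3 - <<'E'
from h import *
snap('wrist','w8',scale=1.4);c=load('w8')
go([.4473,.1242,.004],-.638+np.pi/2)
E
```

```text
clock: 9.63
position: [0.4483, 0.1241, 0.121]
ee_rot: [-3.141, 0.0, 0.93]
force: [-0.3, 0.0, 0.4]
opening: 0.0501
trans [-0.0006 -0.0008  0.1171] roll -0.02 rows>= 3 cur [0.4483 0.1241 0.1211] yaw 0.9307 z-tilt [-0.0001  0.0001]
```

View pics/w8.png

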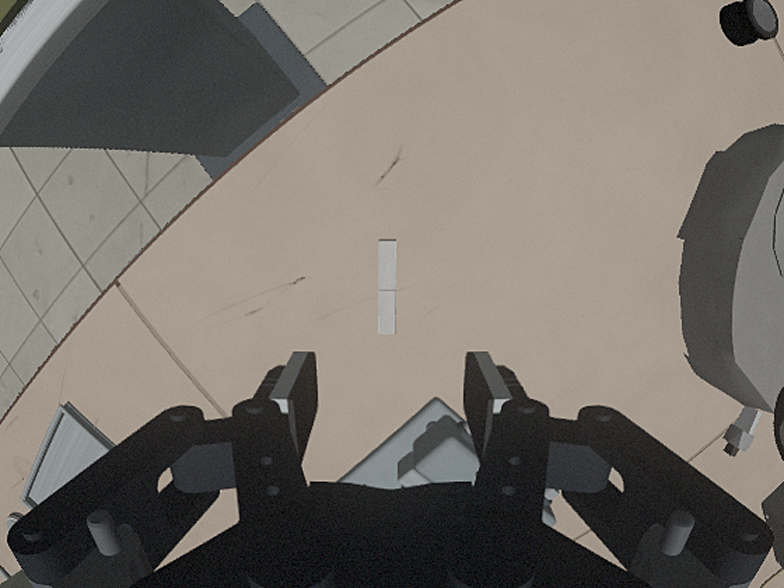

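```bash
python3 -m jog '[{"translation":[-0.002,-0.001,0.06],"roll":0,"claw":0.04},{"translation":[-0.002,-0.001,0.09],"roll":0,"claw":0.04},{"translation":[-0.002,-0.001,0.11],"roll":0,"claw":0.04},{"translation":[-0.002,-0.001,0.117],"roll":0,"claw":0.04},{"translation":[-0.002,-0.001,0.117],"roll":0,"claw":0.04},{"translation":[-0.002,-0.001,0.117],"roll":0,"claw":0.04},{"translation":[-0.002,-0.001,0.117],"roll":0,"claw":0},{"translation":[-0.002,-0.001,0.117],"roll":0,"claw":0},{"translation":[-0.002,-0.001,0.117],"roll":0,"claw":0},{"translation":[-0.002,-0.001,0.117],"roll":0,"claw":0},{"translation":[-0.002,-0.001,0.117],"roll":0,"claw":0},{"translation":[-0.002,-0.001,0.117],"roll":0,"claw":0},{"translation":[-0.002,-0.001,0.117],"roll":0,"claw":0}]' 60
python3 -m jog '[{"translation":[0,0,-0.01],"roll":0,"claw":0},{"translation":[0,0,-0.04],"roll":0,"claw":0},{"translation":[0,0,-0.08],"roll":0,"claw":0},{"translation":[0,0,-0.12],"roll":0,"claw":0},{"translation":[0,0,-0.12],"roll":0,"claw":0},{"translation":[0,0,-0.12],"roll":0,"claw":0}]'
python3 - <<'E'
from h import *
snap('wrist','w9',scale=1.4)
go(fx(-.002,.036,.122),th+np.pi/2)
E
```

```text
clock: 10.77
position: [0.4482, 0.1236, 0.006]
ee_rot: [3.139, -0.003, 0.931]
force: [-0.8, -0.0, 6.2]
opening: 0.0072
clock: 11.27
position: [0.4505, 0.1243, 0.1296]
ee_rot: [3.134, -0.01, 0.931]
force: [0.2, -0.3, -0.9]
opening: 0.0073
trans [0.0308 0.2104 0.0069] roll 7.314 rows>= 7 cur [0.4488 0.1238 0.1277] yaw 0.9308 z-tilt [0.0078 0.0021]
```

View pics/w9.png

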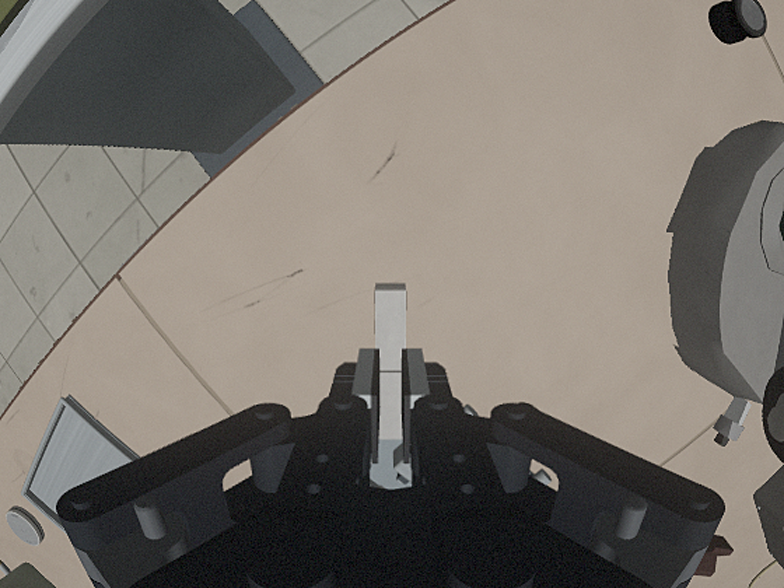

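Run:
```python
from h import *
go([.6354,.0226,.123],.165)
```

```text
trans [0.0302 0.2101 0.0059] roll 7.312 rows>= 7 cur [0.4488 0.1238 0.1277] yaw 0.9308 z-tilt [0.0078 0.0021]
```

```bash
python3 -m jog '[{"translation":[0.03,0.21,0.006],"roll":7.31,"claw":0},{"translation":[0.03,0.21,0.006],"roll":7.31,"claw":0},{"translation":[0.03,0.21,0.006],"roll":7.31,"claw":0},{"translation":[0.03,0.21,0.006],"roll":7.31,"claw":0},{"translation":[0.03,0.21,0.006],"roll":7.31,"claw":0},{"translation":[0.03,0.21,0.006],"roll":7.31,"claw":0},{"translation":[0.03,0.21,0.006],"roll":7.31,"claw":0},{"translation":[0.03,0.21,0.006],"roll":7.31,"claw":0},{"translation":[0.03,0.21,0.006],"roll":7.31,"claw":0},{"translation":[0.03,0.21,0.006],"roll":7.31,"claw":0},{"translation":[0.03,0.21,0.006],"roll":7.31,"claw":0}]'
python3 - <<'E'
from h import *
snap('wrist','w10',scale=1.4);c=load('w10')
go([.6354,.0226,.123],.165)
f=c['frame'][170:260,170:340]
cv2.imwrite('pics/w10a.png',cv2.resize(f,None,fx=4.5,fy=4.5,interpolation=cv2.INTER_CUBIC))
E
```

```text
clock: 12.23
position: [0.6338, 0.0233, 0.123]
ee_rot: [-3.141, -0.007, 0.167]
force: [0.0, 0.8, 0.3]
opening: 0.0072
trans [0.0011 0.0008 0.0002] roll 0.021 rows>= 1 cur [0.6342 0.0232 0.1231] yaw 0.1672 z-tilt [0.0075 0.0022]
```

View pics/w10a.png

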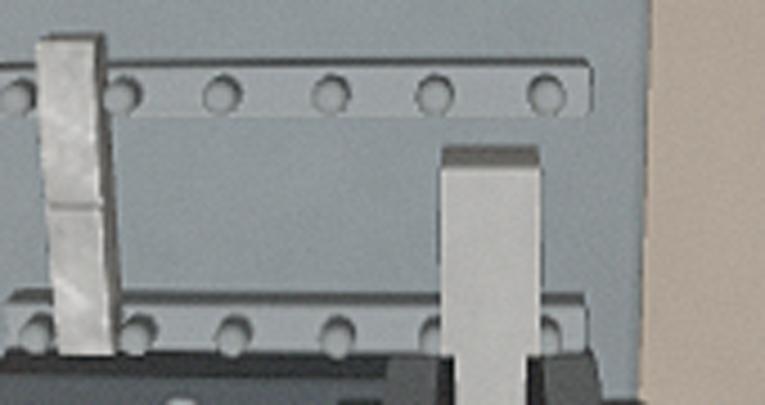

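```bash
python3 -m jog '[{"translation":[-0.0005,0.0015,0.02],"roll":0,"claw":0},{"translation":[-0.0005,0.0015,0.04],"roll":0,"claw":0},{"translation":[-0.0005,0.0015,0.06],"roll":0,"claw":0},{"translation":[-0.0005,0.0015,0.075],"roll":0,"claw":0},{"translation":[-0.0005,0.0015,0.082],"roll":0,"claw":0},{"translation":[-0.0005,0.0015,0.088],"roll":0,"claw":0},{"translation":[-0.0005,0.0015,0.091],"roll":0,"claw":0},{"translation":[-0.0005,0.0015,0.093],"roll":0,"claw":0},{"translation":[-0.0005,0.0015,0.094],"roll":0,"claw":0},{"translation":[-0.0005,0.0015,0.094],"roll":0,"claw":0}]'
python3 - <<'E'
from h import *
snap('wrist','w11',scale=1.4)
E
```

```text
clock: 13.12
position: [0.6352, 0.0219, 0.0298]
ee_rot: [-3.141, -0.009, 0.167]
force: [0.3, 0.5, -0.8]
opening: 0.0073
```

View pics/w11.png

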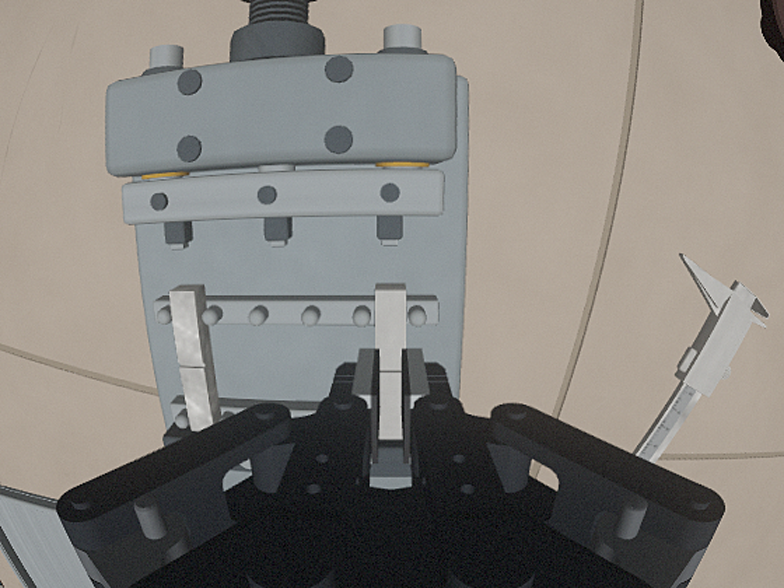

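Between the pins (362, 417). Lower the last bit, release, lift.

```bash
python3 -m jog '[{"translation":[0,0,0.001],"roll":0,"claw":0},{"translation":[0,0,0.002],"roll":0,"claw":0},{"translation":[0,0,0.002],"roll":0,"claw":0.03},{"translation":[0,0,0.002],"roll":0,"claw":0.03},{"translation":[0,0,0.002],"roll":0,"claw":0.03},{"translation":[0,0,0.002],"roll":0,"claw":0.03},{"translation":[0,0,-0.02],"roll":0,"claw":0.03},{"translation":[0,0,-0.06],"roll":0,"claw":0.03},{"translation":[0,0,-0.10],"roll":0,"claw":0.05},{"translation":[0,0,-0.14],"roll":0,"claw":0.085},{"translation":[0,0,-0.14],"roll":0,"claw":0.085},{"translation":[0,0,-0.14],"roll":0,"claw":0.085},{"translation":[0,0,-0.14],"roll":0,"claw":0.085}]'
python3 - <<'E'
from h import *
snap('wrist','w12',scale=1.4);snap('scene','s12',scale=1.4); print(manip.get_state()["joint_pos"].round(2))
E
```

```text
clock: 14.25
position: [0.6338, 0.0215, 0.1697]
ee_rot: [-3.141, -0.009, 0.167]
force: [-0.5, 0.3, -0.3]
opening: 0.0846
[0.03 0.47 0.02 1.11 0.   1.44]
```

View pics/w12.png

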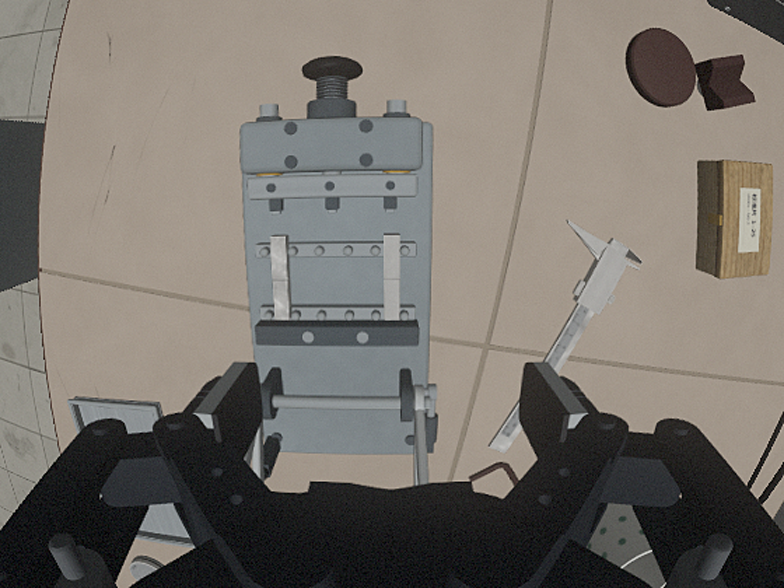

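View pics/s12.png

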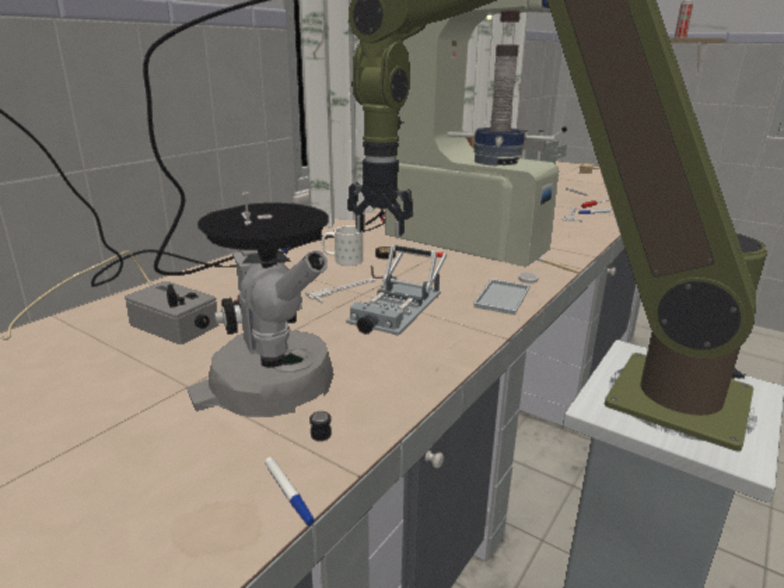

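Run:
```python
from h import *
c=load('w2')
for p in[(332,455),(468,455)]: print(px(c,p[0]/1.4,p[1]/1.4,.092,True))
print(fx(.178,.05,.088),fx(.178,-.05,.088))
go(fx(.178,0,.17),th+np.pi)
```

```text
[ 0.57682327 -0.16919379  0.092     ]
[ 0.68397175 -0.15109486  0.092     ]
[np.float64(0.67932374230053), np.float64(-0.15238584735610097), 0.088] [np.float64(0.5806785634320171), np.float64(-0.16879098941580525), 0.088]
trans [-0.0329  0.1791 -0.0024] roll -14.976 rows>= 13 cur [0.6326 0.0215 0.168 ] yaw 0.1673 z-tilt [0.0052 0.0021]
```

```bash
python3 -m jog '[{"translation":[-0.033,0.179,-0.012],"roll":-14.98,"claw":0.06},{"translation":[-0.033,0.179,-0.012],"roll":-14.98,"claw":0.06},{"translation":[-0.033,0.179,-0.012],"roll":-14.98,"claw":0.06},{"translation":[-0.033,0.179,-0.012],"roll":-14.98,"claw":0.06},{"translation":[-0.033,0.179,-0.012],"roll":-14.98,"claw":0.06},{"translation":[-0.033,0.179,-0.012],"roll":-14.98,"claw":0.06},{"translation":[-0.033,0.179,-0.012],"roll":-14.98,"claw":0.06},{"translation":[-0.033,0.179,-0.012],"roll":-14.98,"claw":0.06},{"translation":[-0.033,0.179,-0.012],"roll":-14.98,"claw":0.06},{"translation":[-0.033,0.179,-0.012],"roll":-14.98,"claw":0.06},{"translation":[-0.033,0.179,-0.012],"roll":-14.98,"claw":0.06},{"translation":[-0.033,0.179,-0.012],"roll":-14.98,"claw":0.06},{"translation":[-0.033,0.179,-0.012],"roll":-14.98,"claw":0.06},{"translation":[-0.033,0.179,-0.012],"roll":-14.98,"claw":0.06},{"translation":[-0.033,0.179,-0.012],"roll":-14.98,"claw":0.06}]'
python3 - <<'E'
from h import *
snap('wrist','w13',scale=1.4);go(fx(.178,0,.069),th+np.pi); print(manip.get_state()["joint_pos"].round(2))
E
```

```text
clock: 15.6
position: [0.6289, -0.1603, 0.1778]
ee_rot: [3.139, -0.003, 1.734]
force: [0.1, 0.1, -0.1]
opening: 0.06
trans [-0.0006  0.0005  0.1092] roll -0.018 rows>= 3 cur [ 0.6291 -0.1603  0.1782] yaw 1.7337 z-tilt [0.0027 0.0027]
[-0.25  0.5   0.09  1.16  0.   -0.41]
```

View pics/w13.png

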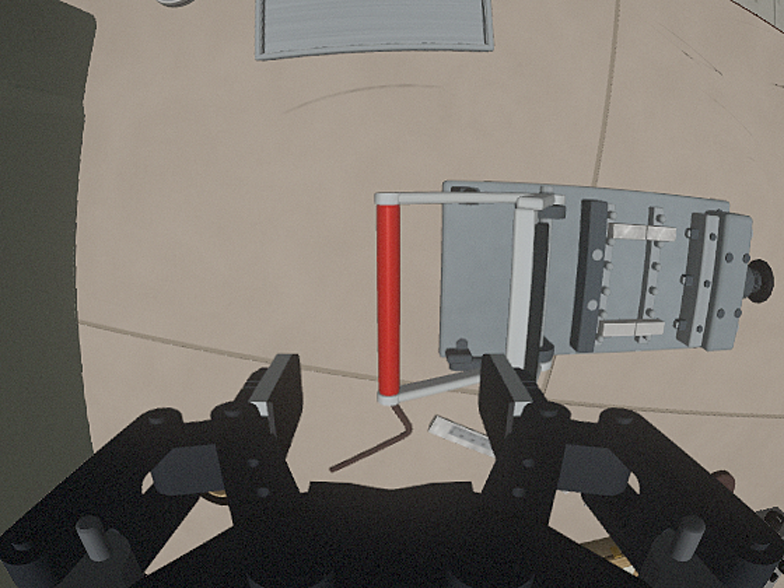

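```bash
python3 -m jog '[{"translation":[-0.0005,0.0005,0.03],"roll":0,"claw":0.035},{"translation":[-0.0005,0.0005,0.05],"roll":0,"claw":0.035},{"translation":[-0.0005,0.0005,0.07],"roll":0,"claw":0.035},{"translation":[-0.0005,0.0005,0.09],"roll":0,"claw":0.035},{"translation":[-0.0005,0.0005,0.1],"roll":0,"claw":0.035},{"translation":[-0.0005,0.0005,0.108],"roll":0,"claw":0.035},{"translation":[-0.0005,0.0005,0.108],"roll":0,"claw":0.035},{"translation":[-0.0005,0.0005,0.108],"roll":0,"claw":0.035}]'
python3 - <<'E'
from h import *
snap('wrist','w14',scale=1.4);snap('scene','s14',crop=(200,120,400,270),scale=4)
E
```

```text
clock: 16.32
position: [0.6301, -0.1604, 0.0704]
ee_rot: [3.138, -0.002, 1.733]
force: [0.3, -0.2, 0.3]
opening: 0.0347
```

View pics/w14.png

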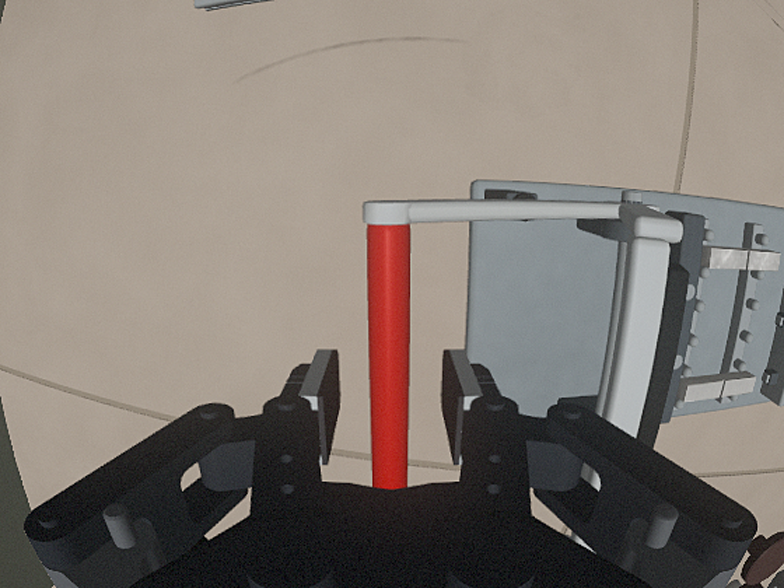

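View pics/s14.png

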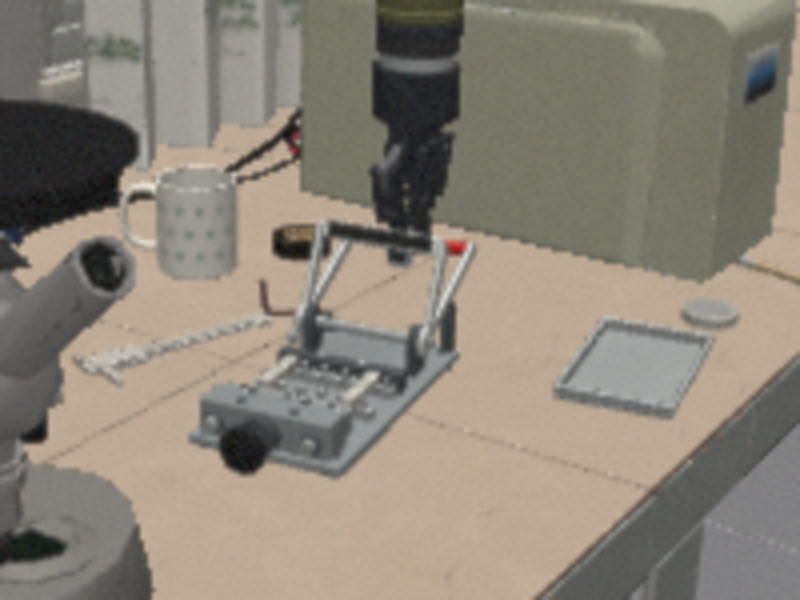

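```bash
python3 -m jog '[{"translation":[0,0,0],"roll":0,"claw":0},{"translation":[0,0,0],"roll":0,"claw":0},{"translation":[0,0,0],"roll":0,"claw":0},{"translation":[0,0,0],"roll":0,"claw":0},{"translation":[0,0,0],"roll":0,"claw":0},{"translation":[0,0,0],"roll":0,"claw":0}]' 35
python3 - <<'E'
import numpy as np
from h import *
print(manip.get_state()["position"],manip.get_state()["ee_rot"])
f0=np.arctan2(46,100)
for a in np.append(np.arange(.1,2.0,.1),[2.0,2.03]):
    print(round(a,2),[round(-.11*(np.cos(f0+a)-np.cos(f0)),3),0,round(-.11*(np.sin(f0+a)-np.sin(f0)),3)])
E
```

```text
clock: 16.92
position: [0.6321, -0.1606, 0.073]
ee_rot: [3.134, -0.001, 1.734]
force: [0.5, 1.7, 6.1]
opening: 0.0106
[ 0.63205633 -0.16058476  0.07295697] [ 3.13366873e+00 -8.90695820e-04  1.73377831e+00]
0.1 [np.float64(0.005), 0, np.float64(-0.01)]
0.2 [np.float64(0.011), 0, np.float64(-0.019)]
0.3 [np.float64(0.018), 0, np.float64(-0.027)]
0.4 [np.float64(0.026), 0, np.float64(-0.035)]
0.5 [np.float64(0.034), 0, np.float64(-0.042)]
0.6 [np.float64(0.043), 0, np.float64(-0.048)]
0.7 [np.float64(0.053), 0, np.float64(-0.054)]
0.8 [np.float64(0.063), 0, np.float64(-0.058)]
0.9 [np.float64(0.074), 0, np.float64(-0.061)]
1.0 [np.float64(0.085), 0, np.float64(-0.063)]
1.1 [np.float64(0.096), 0, np.float64(-0.064)]
1.2 [np.float64(0.107), 0, np.float64(-0.064)]
1.3 [np.float64(0.117), 0, np.float64(-0.063)]
1.4 [np.float64(0.128), 0, np.float64(-0.06)]
1.5 [np.float64(0.139), 0, np.float64(-0.057)]
1.6 [np.float64(0.149), 0, np.float64(-0.053)]
1.7 [np.float64(0.158), 0, np.float64(-0.047)]
1.8 [np.float64(0.167), 0, np.float64(-0.041)]
1.9 [np.float64(0.176), 0, np.float64(-0.034)]
2.0 [np.float64(0.183), 0, np.float64(-0.026)]
2.03 [np.float64(0.185), 0, np.float64(-0.023)]
```

```bash
python3 -m jog '[{"translation":[0.005,0,-0.01],"roll":0,"claw":0},{"translation":[0.011,0,-0.019],"roll":0,"claw":0},{"translation":[0.018,0,-0.027],"roll":0,"claw":0},{"translation":[0.026,0,-0.035],"roll":0,"claw":0},{"translation":[0.034,0,-0.042],"roll":0,"claw":0},{"translation":[0.043,0,-0.048],"roll":0,"claw":0},{"translation":[0.053,0,-0.054],"roll":0,"claw":0},{"translation":[0.063,0,-0.058],"roll":0,"claw":0},{"translation":[0.063,0,-0.058],"roll":0,"claw":0},{"translation":[0.063,0,-0.058],"roll":0,"claw":0}]'
python3 - <<'E'
from h import *
snap('scene','s15',crop=(200,120,400,270),scale=4)
E
```

```text
clock: 17.75
position: [0.6218, -0.0993, 0.1342]
ee_rot: [3.132, 0.004, 1.734]
force: [-0.3, -4.4, 5.7]
opening: 0.0104
```

View pics/s15.png

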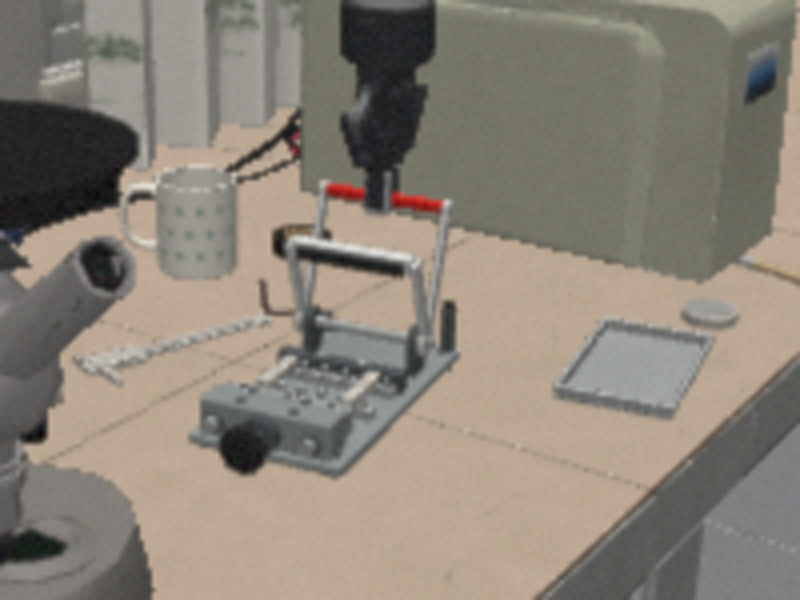

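```bash
python3 -m jog '[{"translation":[0.012,0,0],"roll":0,"claw":0},{"translation":[0.023,0,-0.002],"roll":0,"claw":0},{"translation":[0.034,0,-0.003],"roll":0,"claw":0},{"translation":[0.045,0,-0.003],"roll":0,"claw":0},{"translation":[0.055,0,-0.002],"roll":0,"claw":0},{"translation":[0.066,0,0.001],"roll":0,"claw":0},{"translation":[0.077,0,0.004],"roll":0,"claw":0},{"translation":[0.087,0,0.008],"roll":0,"claw":0},{"translation":[0.096,0,0.014],"roll":0,"claw":0},{"translation":[0.105,0,0.02],"roll":0,"claw":0},{"translation":[0.114,0,0.027],"roll":0,"claw":0},{"translation":[0.120,0,0.034],"roll":0,"claw":0},{"translation":[0.120,0,0.034],"roll":0,"claw":0},{"translation":[0.120,0,0.034],"roll":0,"claw":0}]'
python3 - <<'E'
from h import *
snap('scene','s16',crop=(200,120,400,270),scale=4); snap('wrist','w16',scale=1.4)
E
```

```text
clock: 18.97
position: [0.6017, 0.0202, 0.0983]
ee_rot: [3.134, 0.001, 1.735]
force: [-1.9, 5.0, -3.0]
opening: 0.0104
```

View pics/s16.png

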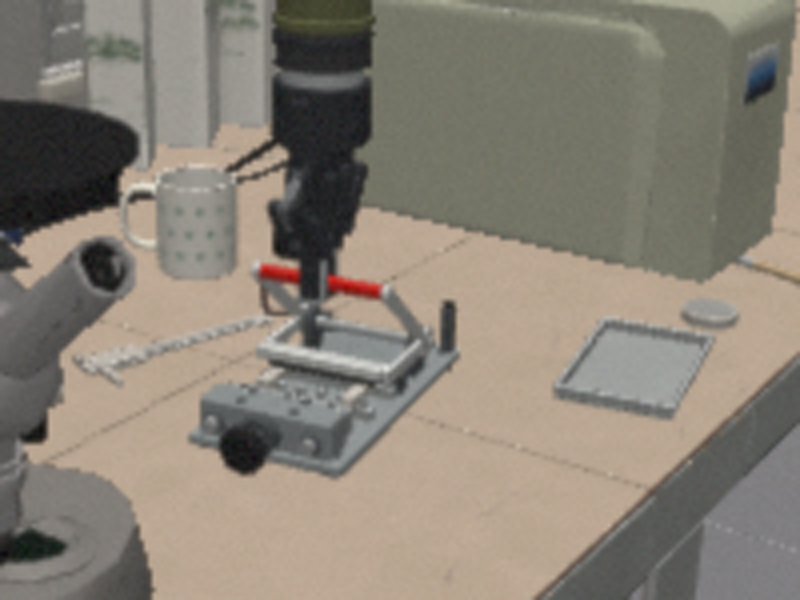

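View pics/w16.png

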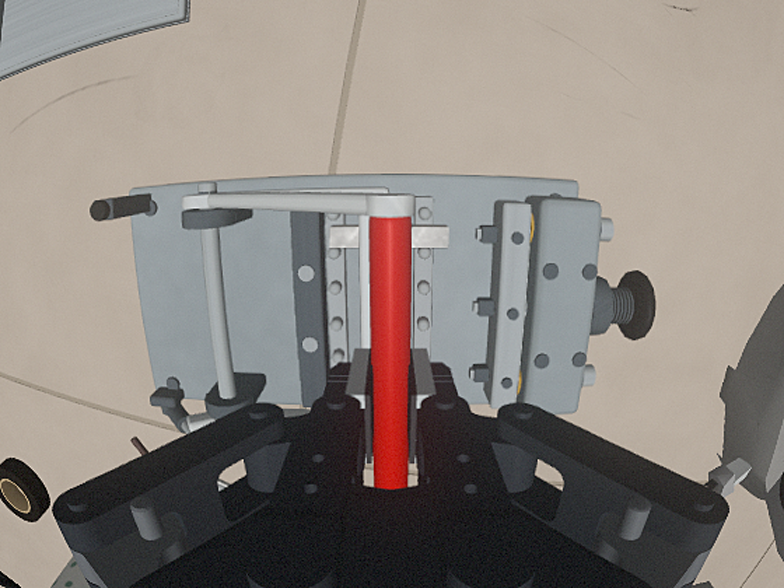

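```bash
python3 -m jog '[{"translation":[0.002,0,0.002],"roll":0,"claw":0},{"translation":[0.002,0,0.002],"roll":0,"claw":0.03},{"translation":[0.002,0,0.002],"roll":0,"claw":0.035},{"translation":[0.002,0,0.002],"roll":0,"claw":0.035},{"translation":[0.002,0,0.002],"roll":0,"claw":0.035},{"translation":[0.002,0,0.002],"roll":0,"claw":0.035},{"translation":[0.002,0,-0.02],"roll":0,"claw":0.035},{"translation":[0.002,0,-0.06],"roll":0,"claw":0.035},{"translation":[0.002,0,-0.09],"roll":0,"claw":0.035},{"translation":[0.002,0,-0.09],"roll":0,"claw":0.035},{"translation":[0.002,0,-0.09],"roll":0,"claw":0.035}]'
python3 - <<'E'
from h import *
snap('scene','s17',crop=(200,120,400,270),scale=4); snap('wrist','w17',scale=1.4)
E
```

```text
clock: 19.98
position: [0.6027, 0.0217, 0.1913]
ee_rot: [3.128, 0.002, 1.734]
force: [0.2, 0.8, -0.7]
opening: 0.035
```

View pics/s17.png

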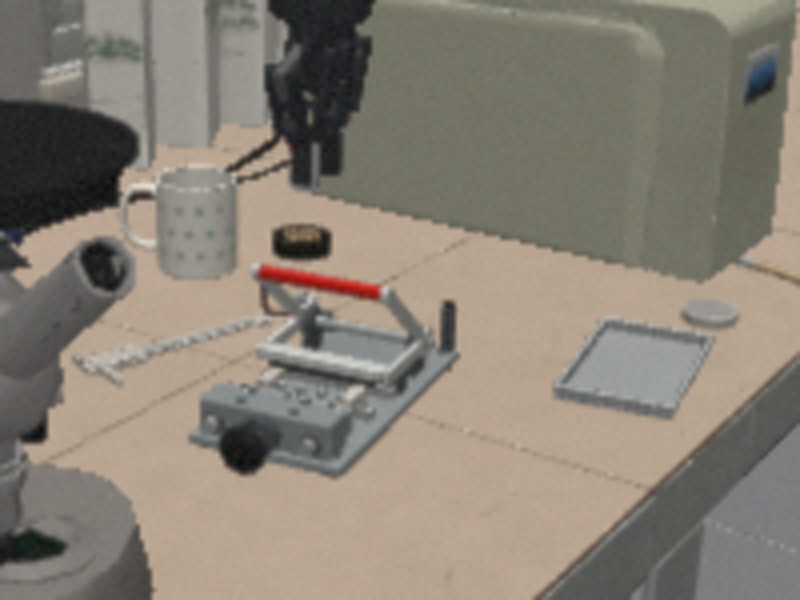

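View pics/w17.png

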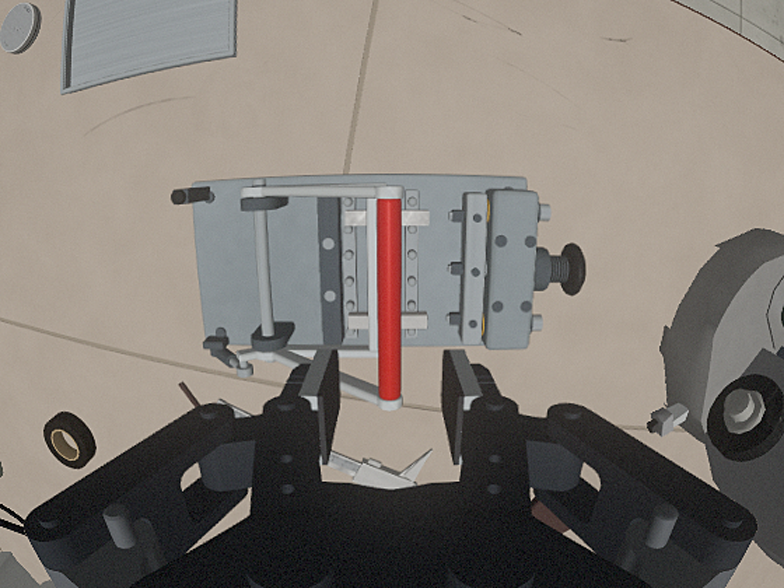

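Run:
```python
from h import *
c=load('top0'); f=c['frame'][140:290,60:270]
cv2.imwrite('pics/t0m.png',cv2.resize(f,None,fx=3.8,fy=3.8,interpolation=cv2.INTER_CUBIC))
c=load('s17'); f=c['frame'][130:300,130:330]
cv2.imwrite('pics/s17m.png',cv2.resize(f,None,fx=4,fy=3.5*4/3.5*.85,interpolation=cv2.INTER_CUBIC))
```

```text
(no output)
```

View pics/t0m.png

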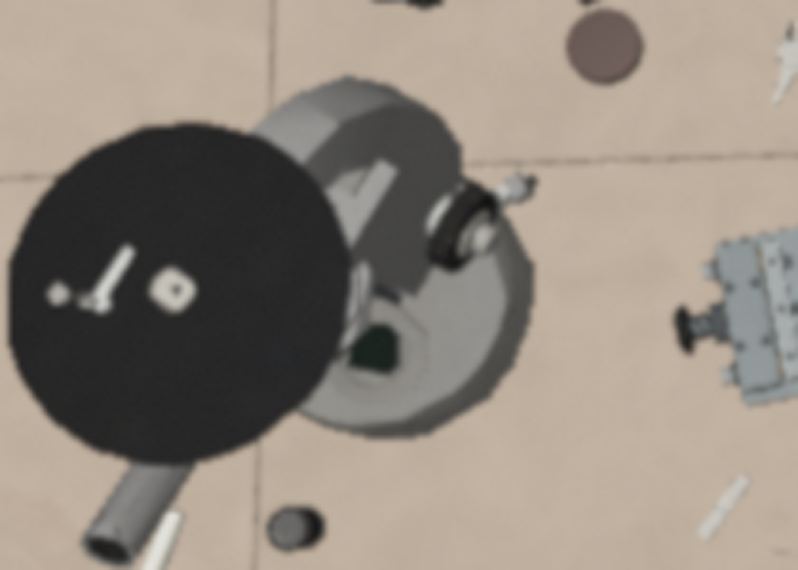

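View pics/s17m.png

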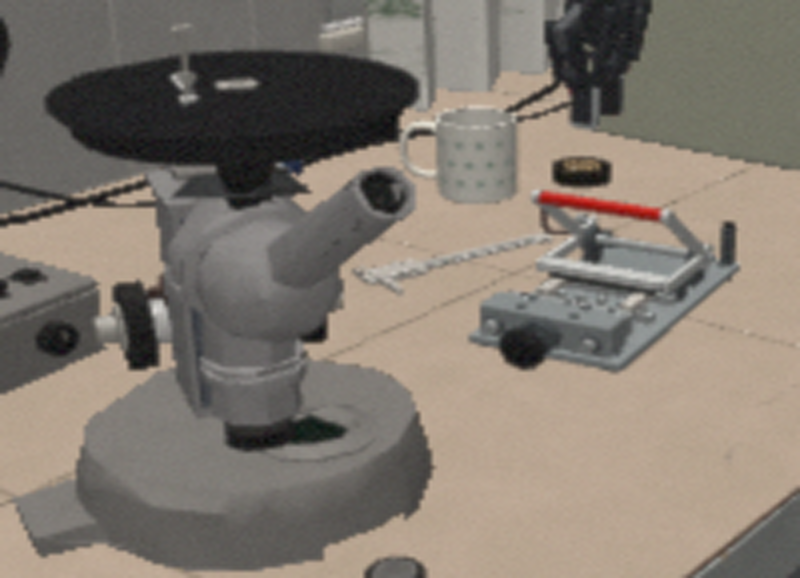

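Run:
```python
from h import *
def inv(p): d=np.array(p[:2])-[.6008,.015]; return (d@[np.cos(th),np.sin(th)], d@[-np.sin(th),np.cos(th)])
c=load('w12')
for p in[(302,68),(362,68),(332,57)]: print('w12',inv(px(c,p[0]/1.4,p[1]/1.4,.028,True)), inv(px(c,p[0]/1.4,p[1]/1.4,.047,True)))
c=load('w17')
for p in[(585,268),(574,244),(574,294)]: print('w17',inv(px(c,p[0]/1.4,p[1]/1.4,.028,True)),inv(px(c,p[0]/1.4,p[1]/1.4,.047,True)))
```

```text
w12 (np.float64(-0.13858942662701748), np.float64(-0.01893186330453119)) (np.float64(-0.13380892597523542), np.float64(-0.015461962857725327))
w12 (np.float64(-0.13709328574682902), np.float64(0.018715612738249652)) (np.float64(-0.13241247941730203), np.float64(0.019676899418532345))
w12 (np.float64(-0.14501026762585462), np.float64(-4.759002917872373e-05)) (np.float64(-0.1398019186342785), np.float64(0.0021639698092021536))
w17 (np.float64(-0.14793990359693174), np.float64(-0.0006860943584071642)) (np.float64(-0.13915970040755613), np.float64(-0.004649074399823189))
w17 (np.float64(-0.13749788884437258), np.float64(-0.018044882263934345)) (np.float64(-0.1293700087283756), np.float64(-0.02092344151635588))
w17 (np.float64(-0.14099687489028703), np.float64(0.01887490543786216)) (np.float64(-0.1326504096271449), np.float64(0.013689930234800392))
```

Run:
```python
from h import *
go(fx(-.172,0,.19),.165);go(fx(-.172,0,.018),.165)
```

```text
trans [ 0.1654 -0.0009 -0.0019] roll 14.981 rows>= 13 cur [0.6004 0.0216 0.1882] yaw 1.7339 z-tilt [0.0074 0.0004]
trans [ 0.1655 -0.0022  0.1701] roll 14.981 rows>= 13 cur [0.6004 0.0216 0.1882] yaw 1.7339 z-tilt [0.0074 0.0004]
```

```bash
python3 -m jog '[{"translation":[0.165,0,0],"roll":14.98,"claw":0},{"translation":[0.165,0,0],"roll":14.98,"claw":0},{"translation":[0.165,0,0],"roll":14.98,"claw":0},{"translation":[0.165,0,0],"roll":14.98,"claw":0},{"translation":[0.165,0,0],"roll":14.98,"claw":0},{"translation":[0.165,0,0],"roll":14.98,"claw":0},{"translation":[0.165,0,0],"roll":14.98,"claw":0},{"translation":[0.165,0,0],"roll":14.98,"claw":0},{"translation":[0.165,0,0],"roll":14.98,"claw":0},{"translation":[0.165,0,0],"roll":14.98,"claw":0},{"translation":[0.165,0,0],"roll":14.98,"claw":0},{"translation":[0.165,0,0],"roll":14.98,"claw":0},{"translation":[0.165,0,0],"roll":14.98,"claw":0},{"translation":[0.165,0,0.05],"roll":14.98,"claw":0},{"translation":[0.165,0,0.05],"roll":14.98,"claw":0},{"translation":[0.165,0,0.05],"roll":14.98,"claw":0}]'
python3 - <<'E'
from h import *
snap('wrist','w18',scale=1.4);snap('scene','s18',crop=(200,120,400,270),scale=4);go(fx(-.170,0,.018),.165)
E
```

```text
clock: 21.42
position: [0.5699, 0.1831, 0.1334]
ee_rot: [3.139, 0.003, 0.165]
force: [-0.2, -0.4, -0.1]
opening: 0.0002
trans [-0.0011  0.0013  0.1194] roll 0.002 rows>= 3 cur [0.5732 0.1842 0.1374] yaw 0.1653 z-tilt [ 0.005  -0.0004]
```

View pics/s18.png

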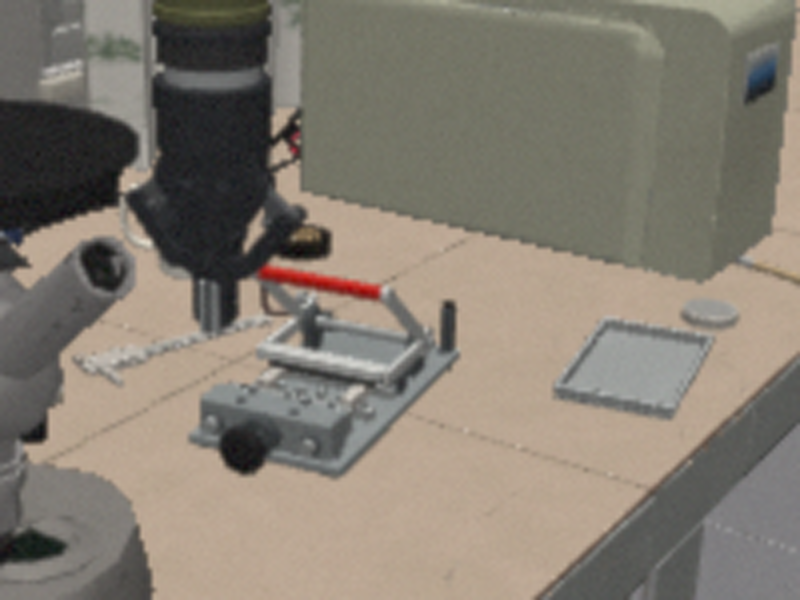

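```bash
python3 -m jog '[{"translation":[-0.001,0.001,0.03],"roll":0,"claw":0},{"translation":[-0.001,0.001,0.06],"roll":0,"claw":0},{"translation":[-0.001,0.001,0.09],"roll":0,"claw":0},{"translation":[-0.001,0.001,0.11],"roll":0,"claw":0},{"translation":[-0.001,0.001,0.119],"roll":0,"claw":0},{"translation":[-0.001,0.001,0.119],"roll":0,"claw":0},{"translation":[-0.001,0.001,0.119],"roll":0,"claw":0}]'
python3 - <<'E'
from h import *
snap('scene','s19',crop=(200,120,400,270),scale=4);snap('top','t19',crop=(200,170,340,280),scale=5);go(fx(-.157,0,.018),.165)
E
```

```text
clock: 22.1
position: [0.574, 0.1833, 0.0196]
ee_rot: [3.141, -0.006, 0.165]
force: [0.4, 0.7, -0.5]
opening: 0.0002
trans [-0.0021  0.0136  0.0025] roll 0.003 rows>= 1 cur [0.5748 0.1836 0.0205] yaw 0.1653 z-tilt [0.0086 0.0007]
```

View pics/s19.png

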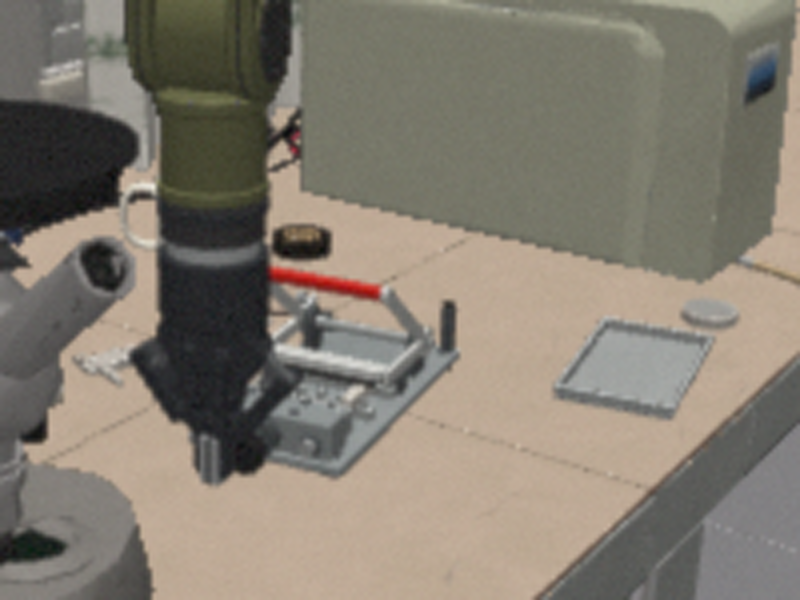

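```bash
python3 -m jog '[{"translation":[-0.002,0.006,0],"roll":0,"claw":0},{"translation":[-0.002,0.012,0],"roll":0,"claw":0},{"translation":[-0.002,0.016,0],"roll":0,"claw":0},{"translation":[-0.002,0.02,0],"roll":0,"claw":0},{"translation":[-0.002,0.024,0],"roll":0,"claw":0},{"translation":[-0.002,0.024,0],"roll":0,"claw":0},{"translation":[-0.002,0.024,0],"roll":0,"claw":0}]'
python3 - <<'E'
from h import *
def inv(p): d=np.array(p[:2])-[.6008,.015]; return (d@[np.cos(th),np.sin(th)], d@[-np.sin(th),np.cos(th)])
s=manip.get_state(); print(inv(s["position"]),s["position"],s["force"])
E
```

```text
clock: 22.78
position: [0.5775, 0.1601, 0.0211]
ee_rot: [-3.141, -0.01, 0.165]
force: [-0.4, 4.3, 2.9]
opening: 0.0001
(np.float64(-0.1469520218445687), np.float64(0.0008052780607523133)) [0.57748668 0.16009319 0.02105471] [-0.36981741  4.33648292  2.93056079]
```

```bash
python3 -m jog '[{"translation":[0,0.004,0],"roll":0,"claw":0},{"translation":[0,0.008,0],"roll":0,"claw":0},{"translation":[0,0.012,0],"roll":0,"claw":0},{"translation":[0,0.012,0],"roll":0,"claw":0},{"translation":[0,0.012,0],"roll":0,"claw":0}]'
python3 - <<'E'
from h import *
def inv(p): d=np.array(p[:2])-[.6008,.015]; return (d@[np.cos(th),np.sin(th)], d@[-np.sin(th),np.cos(th)])
s=manip.get_state(); print(inv(s["position"]),s["position"],s["force"]); snap('wrist','w20',scale=1.4)
E
```

```text
clock: 23.2
position: [0.579, 0.1511, 0.0212]
ee_rot: [-3.135, -0.01, 0.167]
force: [-1.4, 8.6, 3.0]
opening: -0.0003
(np.float64(-0.13779532705313088), np.float64(0.00085682919379603)) [0.5790397  0.15106901 0.02115339] [-1.37204441  8.55288231  3.0376736 ]
```

View pics/w20.png

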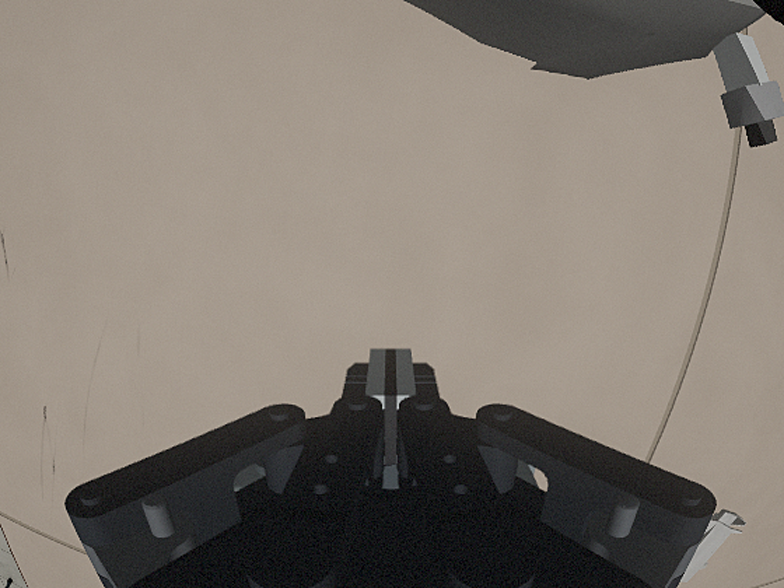

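```bash
python3 -m jog '[{"translation":[0,0.004,0],"roll":0,"claw":0},{"translation":[0,0.008,0],"roll":0,"claw":0},{"translation":[0,0.008,0],"roll":0,"claw":0},{"translation":[0,0.008,0],"roll":0,"claw":0}]'
python3 - <<'E'
from h import *
def inv(p): d=np.array(p[:2])-[.6008,.015]; return (d@[np.cos(th),np.sin(th)], d@[-np.sin(th),np.cos(th)])
s=manip.get_state(); print(inv(s["position"]),s["position"],s["force"])
E
```

```text
clock: 23.58
position: [0.5794, 0.1486, 0.0213]
ee_rot: [-3.124, -0.01, 0.17]
force: [-3.9, 15.9, 2.3]
opening: -0.0001
(np.float64(-0.13527342297211573), np.float64(0.0007820424790420923)) [0.57937965 0.14856901 0.02127495] [-3.89069614 15.9089324   2.29013846]
```

```bash
python3 -m jog '[{"translation":[0,0.006,0],"roll":0,"claw":0},{"translation":[0,0.01,0],"roll":0,"claw":0},{"translation":[0,0.01,0],"roll":0,"claw":0},{"translation":[0,0.01,0],"roll":0,"claw":0}]'
python3 - <<'E'
from h import *
def inv(p): d=np.array(p[:2])-[.6008,.015]; return (d@[np.cos(th),np.sin(th)], d@[-np.sin(th),np.cos(th)])
s=manip.get_state(); print(inv(s["position"]),s["position"],s["force"])
snap('scene','s21',crop=(200,120,400,270),scale=4);snap('top','t21',crop=(200,170,340,280),scale=5)
E
```

```text
clock: 23.92
position: [0.5793, 0.1484, 0.0215]
ee_rot: [-3.104, -0.01, 0.176]
force: [-4.8, 26.7, 3.8]
opening: 0.0002
(np.float64(-0.13512210589578708), np.float64(0.0007145664346442016)) [0.57933791 0.14840867 0.02150165] [-4.78050819 26.74481753  3.76913318]
```

View pics/s21.png

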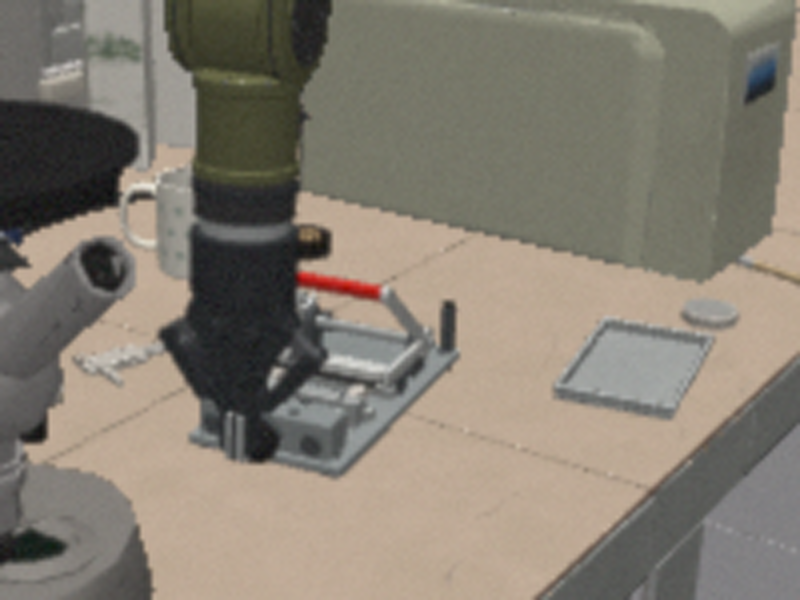

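View pics/t21.png

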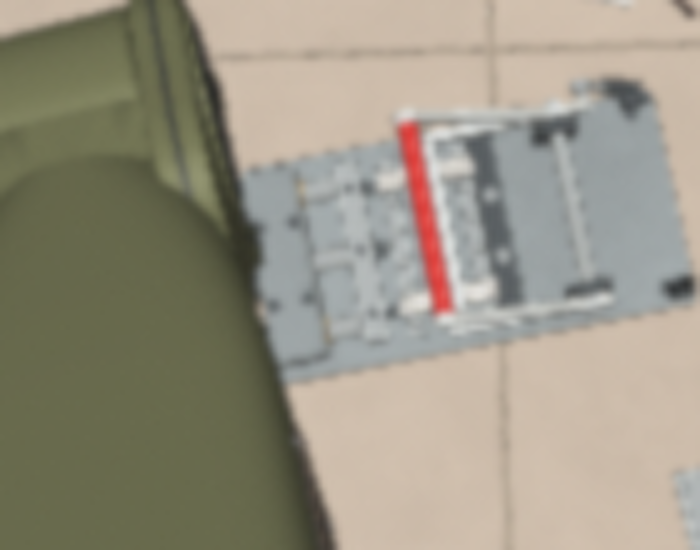

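```bash
python3 -m jog '[{"translation":[0,-0.01,0],"roll":0,"claw":0},{"translation":[0,-0.02,0],"roll":0,"claw":0},{"translation":[0,-0.035,0],"roll":0,"claw":0},{"translation":[0,-0.045,0],"roll":0,"claw":0},{"translation":[0,-0.045,0],"roll":0,"claw":0},{"translation":[0,-0.045,-0.04],"roll":0,"claw":0},{"translation":[0,-0.045,-0.08],"roll":0,"claw":0},{"translation":[0,-0.045,-0.12],"roll":0,"claw":0},{"translation":[0,-0.045,-0.16],"roll":0,"claw":0},{"translation":[0,-0.045,-0.17],"roll":0,"claw":0.03},{"translation":[0,-0.045,-0.17],"roll":0,"claw":0.035},{"translation":[0,-0.045,-0.17],"roll":0,"claw":0.035}]'
python3 - <<'E'
from h import *
snap('scene','s22',crop=(200,120,400,270),scale=4);snap('wrist','w22',scale=1.4)
go(fx(-.006,0,.20),th+np.pi)
E
```

```text
clock: 25.02
position: [0.5713, 0.1852, 0.1932]
ee_rot: [-3.105, -0.011, 0.175]
force: [0.5, 0.4, -0.0]
opening: 0.0344
trans [ 0.001   0.1665 -0.0151] roll -14.899 rows>= 13 cur [0.5697 0.1852 0.1909] yaw 0.1753 z-tilt [-0.0005  0.0367]
```

View pics/s22.png

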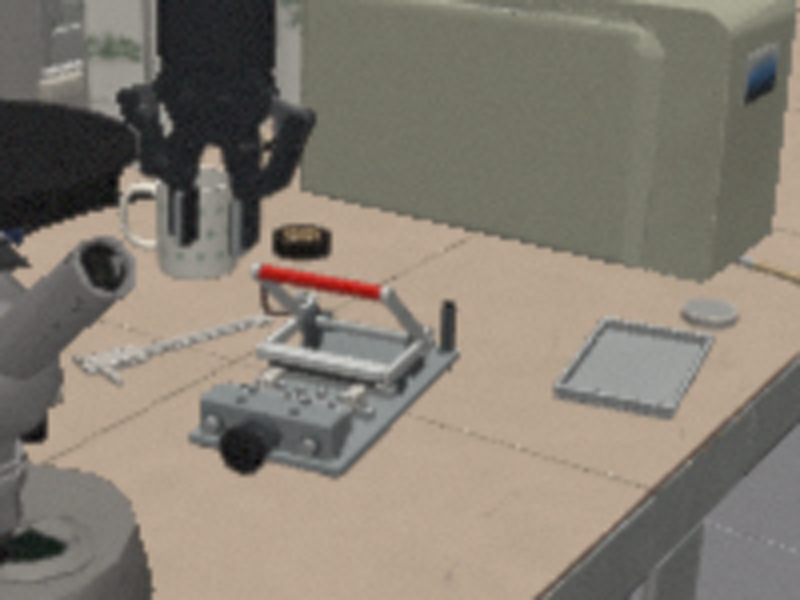

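View pics/w22.png

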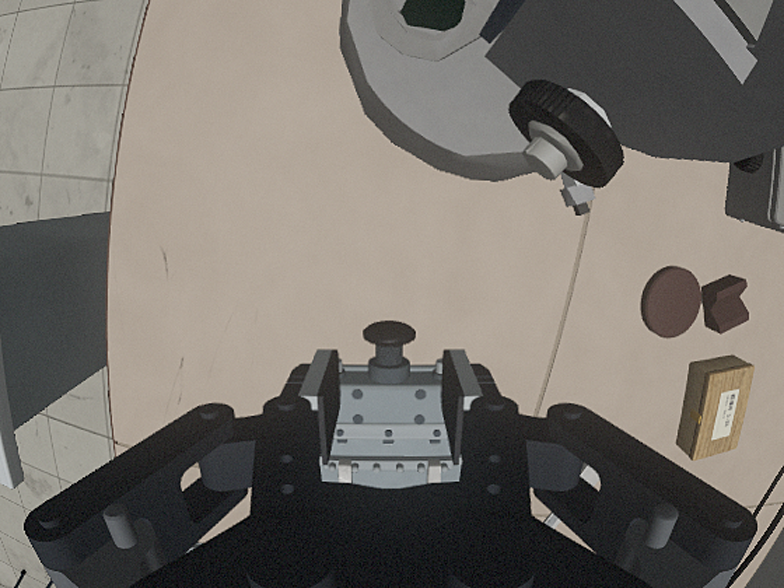

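Run:
```python
from h import *
a=load('t19')['frame'][195:250,250:320];b=load('t21')['frame'][195:250,250:320]
cv2.imwrite('pics/cmp.png',np.hstack([cv2.resize(x,None,fx=5.6,fy=8,interpolation=cv2.INTER_CUBIC) for x in(a,b)]))
# correlate the head strip along fixture x
c=load('t19'); L=[]
for nm in('t19','t21'):
    c=load(nm); g=cv2.cvtColor(c['frame'],cv2.COLOR_BGR2GRAY).astype(np.float32)
    xs=np.arange(-.075,-.028,.0005); prof=0
    for y in (-.012,-.016,.012,.016,-.02,.02,.05,-.05):
        uv=np.array([proj(c,fx(x,y,.035,(.598,.0142))) for x in xs],np.float32)
        prof=prof+cv2.remap(g,uv[:,0].reshape(1,-1),uv[:,1].reshape(1,-1),cv2.INTER_LINEAR).ravel()
    L.append(prof)
for x,p,q in list(zip(xs,*L))[::4]: print(round(x*1e3,1),round(p/8),round(q/8))
```

```text
-75.0 138 139
-73.0 135 137
-71.0 143 144
-69.0 161 156
-67.0 175 164
-65.0 179 168
-63.0 180 169
-61.0 178 169
-59.0 174 168
-57.0 167 168
-55.0 160 166
-53.0 163 167
-51.0 167 170
-49.0 169 176
-47.0 169 179
-45.0 169 180
-43.0 169 180
-41.0 169 179
-39.0 169 175
-37.0 169 169
-35.0 169 166
-33.0 169 167
-31.0 169 168
-29.0 168 168
```

View pics/cmp.png

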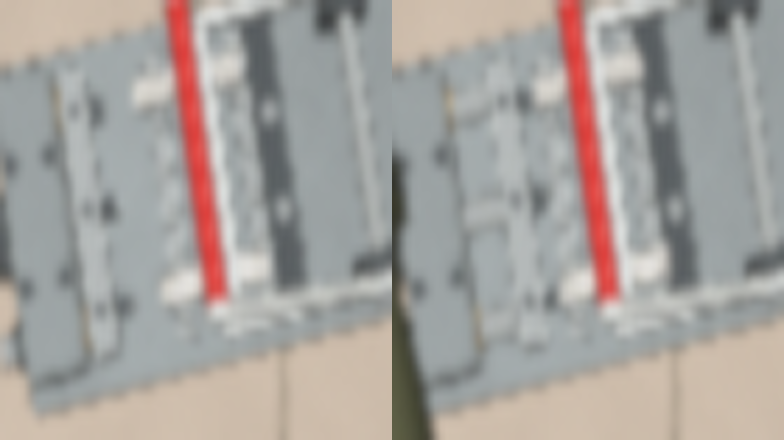

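```bash
python3 -m jog '[{"translation":[0.001,0.166,-0.015],"roll":-14.9,"claw":0.035},{"translation":[0.001,0.166,-0.015],"roll":-14.9,"claw":0.035},{"translation":[0.001,0.166,-0.015],"roll":-14.9,"claw":0.035},{"translation":[0.001,0.166,-0.015],"roll":-14.9,"claw":0.035},{"translation":[0.001,0.166,-0.015],"roll":-14.9,"claw":0.035},{"translation":[0.001,0.166,-0.015],"roll":-14.9,"claw":0.035},{"translation":[0.001,0.166,-0.015],"roll":-14.9,"claw":0.035},{"translation":[0.001,0.166,-0.015],"roll":-14.9,"claw":0.035},{"translation":[0.001,0.166,-0.015],"roll":-14.9,"claw":0.035},{"translation":[0.001,0.166,-0.015],"roll":-14.9,"claw":0.035},{"translation":[0.001,0.166,-0.015],"roll":-14.9,"claw":0.035},{"translation":[0.001,0.166,-0.015],"roll":-14.9,"claw":0.035},{"translation":[0.001,0.166,-0.015],"roll":-14.9,"claw":0.035},{"translation":[0.001,0.166,-0.015],"roll":-14.9,"claw":0.035},{"translation":[0.001,0.166,-0.015],"roll":-14.9,"claw":0.035},{"translation":[0.001,0.166,-0.015],"roll":-14.9,"claw":0.035}]'
python3 - <<'E'
from h import *
snap('wrist','w23',scale=1.4)
go(fx(-.006,0,.094),th+np.pi)
E
```

```text
clock: 26.45
position: [0.5989, 0.0214, 0.1985]
ee_rot: [3.139, -0.037, 1.734]
force: [0.4, 0.0, 0.3]
opening: 0.0349
trans [-0.0044  0.0002  0.1048] roll -0.013 rows>= 3 cur [0.5992 0.0214 0.1989] yaw 1.7342 z-tilt [-0.0022  0.0366]
```

View pics/w23.png

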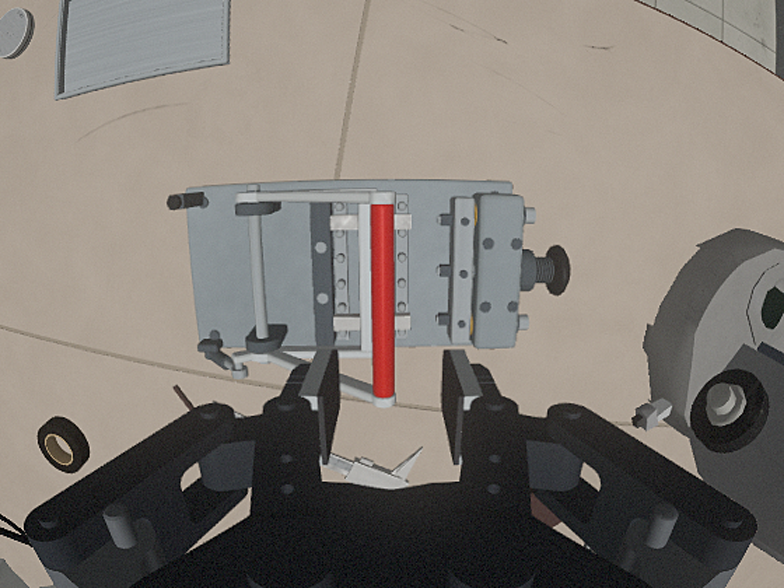

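```bash
python3 -m jog '[{"translation":[-0.004,0,0.03],"roll":0,"claw":0.035},{"translation":[-0.004,0,0.06],"roll":0,"claw":0.035},{"translation":[-0.004,0,0.08],"roll":0,"claw":0.035},{"translation":[-0.004,0,0.095],"roll":0,"claw":0.035},{"translation":[-0.004,0,0.104],"roll":0,"claw":0.035},{"translation":[-0.004,0,0.104],"roll":0,"claw":0.035},{"translation":[-0.004,0,0.104],"roll":0,"claw":0},{"translation":[-0.004,0,0.104],"roll":0,"claw":0},{"translation":[-0.004,0,0.104],"roll":0,"claw":0},{"translation":[-0.004,0,0.104],"roll":0,"claw":0},{"translation":[-0.004,0,0.104],"roll":0,"claw":0}]' 40
python3 - <<'E'
from h import *
snap('wrist','w24',scale=1.4)
def inv(p): d=np.array(p[:2])-[.6008,.015]; return (d@[np.cos(th),np.sin(th)], d@[-np.sin(th),np.cos(th)])
s,R=Rt(); g=s["position"]-.019*R[:,2]; print('grasp',inv(g),g[2])
E
```

```text
clock: 27.42
position: [0.6005, 0.0213, 0.0961]
ee_rot: [3.135, -0.036, 1.734]
force: [-0.6, -0.0, 2.0]
opening: 0.0103
grasp (np.float64(-0.005609572523363773), np.float64(0.0006211059082794306)) 0.1149982670306227
```

View pics/w24.png

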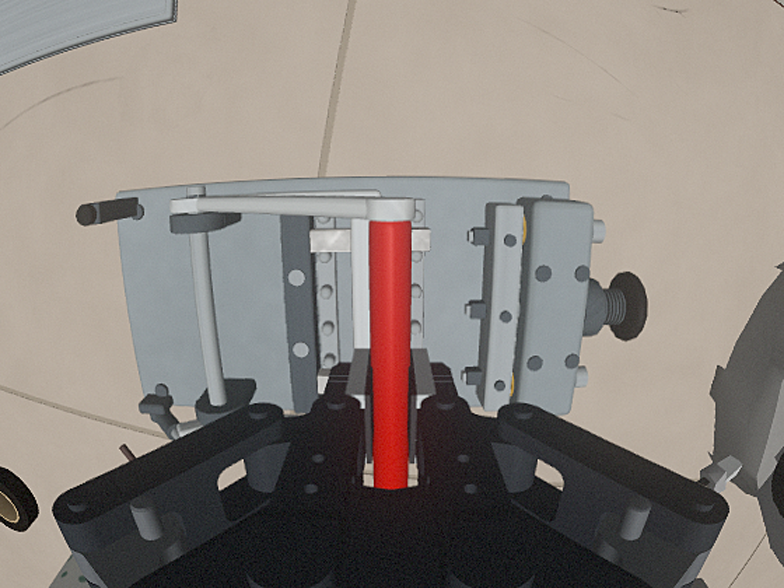

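Run:
```python
from h import *
s,R=Rt(); a0=1.995; f0=np.arctan2(46,100); F=np.array([np.cos(th),np.sin(th),0])
h=lambda a: .11*np.cos(f0+a)*F+np.array([0,0,.11*np.sin(f0+a)])
for a in [1.9,1.8,1.7,1.6,1.5,1.4,1.3,1.2,1.1,1.0,.9,.8,.7,.6,.5,.4,.3,.2,.1,.03]: print(a,(R.T@(h(a)-h(a0))).round(3))
```

```text
1.9 [-0.007  0.    -0.008]
1.8 [-0.015  0.    -0.015]
1.7 [-0.024  0.    -0.022]
1.6 [-0.033  0.    -0.028]
1.5 [-0.043  0.    -0.032]
1.4 [-0.053  0.    -0.036]
1.3 [-0.064  0.    -0.039]
1.2 [-0.075  0.    -0.04 ]
1.1 [-0.086  0.    -0.041]
1.0 [-0.097  0.    -0.04 ]
0.9 [-0.108  0.    -0.039]
0.8 [-0.118  0.    -0.036]
0.7 [-0.129  0.    -0.032]
0.6 [-0.139  0.    -0.027]
0.5 [-0.148  0.    -0.021]
0.4 [-0.157  0.    -0.015]
0.3 [-0.165  0.    -0.007]
0.2 [-0.172  0.     0.001]
0.1 [-0.178  0.     0.01 ]
0.03 [-0.182  0.     0.017]
```

```bash
python3 -m jog '[{"translation":[-0.007,0,-0.008],"roll":0,"claw":0},{"translation":[-0.015,0,-0.015],"roll":0,"claw":0},{"translation":[-0.024,0,-0.022],"roll":0,"claw":0},{"translation":[-0.033,0,-0.028],"roll":0,"claw":0},{"translation":[-0.043,0,-0.032],"roll":0,"claw":0},{"translation":[-0.053,0,-0.036],"roll":0,"claw":0},{"translation":[-0.064,0,-0.039],"roll":0,"claw":0},{"translation":[-0.075,0,-0.04],"roll":0,"claw":0},{"translation":[-0.086,0,-0.041],"roll":0,"claw":0},{"translation":[-0.097,0,-0.04],"roll":0,"claw":0},{"translation":[-0.108,0,-0.039],"roll":0,"claw":0},{"translation":[-0.118,0,-0.036],"roll":0,"claw":0},{"translation":[-0.129,0,-0.032],"roll":0,"claw":0},{"translation":[-0.139,0,-0.027],"roll":0,"claw":0},{"translation":[-0.148,0,-0.021],"roll":0,"claw":0},{"translation":[-0.157,0,-0.015],"roll":0,"claw":0},{"translation":[-0.165,0,-0.007],"roll":0,"claw":0},{"translation":[-0.172,0,0.001],"roll":0,"claw":0},{"translation":[-0.177,0,0.008],"roll":0,"claw":0},{"translation":[-0.177,0,0.008],"roll":0,"claw":0}]'
python3 - <<'E'
from h import *
snap('scene','s25',crop=(200,120,400,270),scale=4)
E
```

```text
clock: 29.13
position: [0.63, -0.1545, 0.0796]
ee_rot: [3.135, -0.035, 1.733]
force: [4.6, -2.8, 0.6]
opening: 0.0109
```

View pics/s25.png

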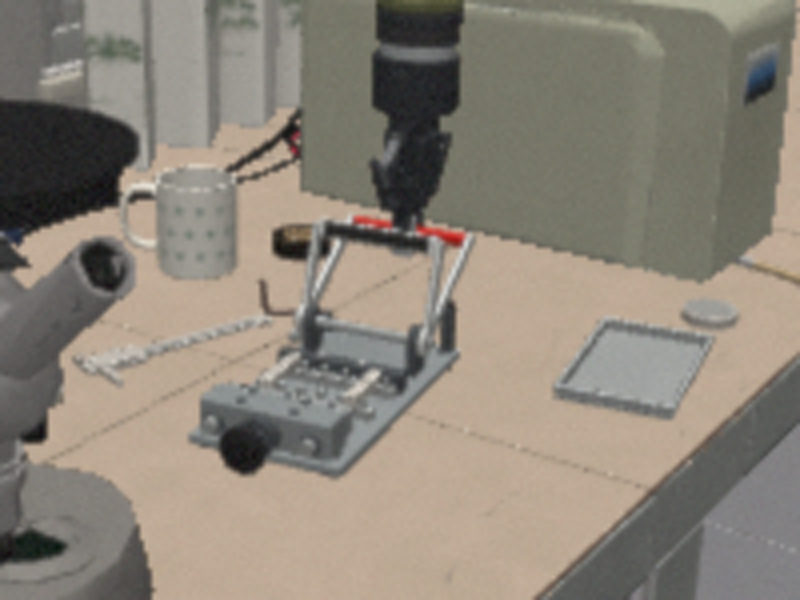

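Nearly fully open; move the last bit, release, and lift.

```bash
python3 -m jog '[{"translation":[-0.003,0,0.005],"roll":0,"claw":0},{"translation":[-0.003,0,0.005],"roll":0,"claw":0.03},{"translation":[-0.003,0,0.005],"roll":0,"claw":0.035},{"translation":[-0.003,0,0.005],"roll":0,"claw":0.035},{"translation":[-0.003,0,0.005],"roll":0,"claw":0.035},{"translation":[-0.003,0,-0.03],"roll":0,"claw":0.035},{"translation":[-0.003,0,-0.07],"roll":0,"claw":0.035},{"translation":[-0.003,0,-0.1],"roll":0,"claw":0.035},{"translation":[-0.003,0,-0.12],"roll":0,"claw":0.035},{"translation":[-0.003,0,-0.12],"roll":0,"claw":0.035}]'
python3 - <<'E'
from h import *
snap('scene','s26',crop=(200,120,400,270),scale=4);snap('wrist','w26',scale=1.4)
go([.6354,.0220,.19],.165)
E
```

```text
clock: 30.02
position: [0.6331, -0.1619, 0.2062]
ee_rot: [3.127, -0.031, 1.734]
force: [0.4, -0.9, 0.0]
opening: 0.0349
trans [0.1796 0.0342 0.0176] roll 14.983 rows>= 13 cur [ 0.6308 -0.1613  0.2012] yaw 1.734 z-tilt [0.0025 0.0351]
```

View pics/w26.png

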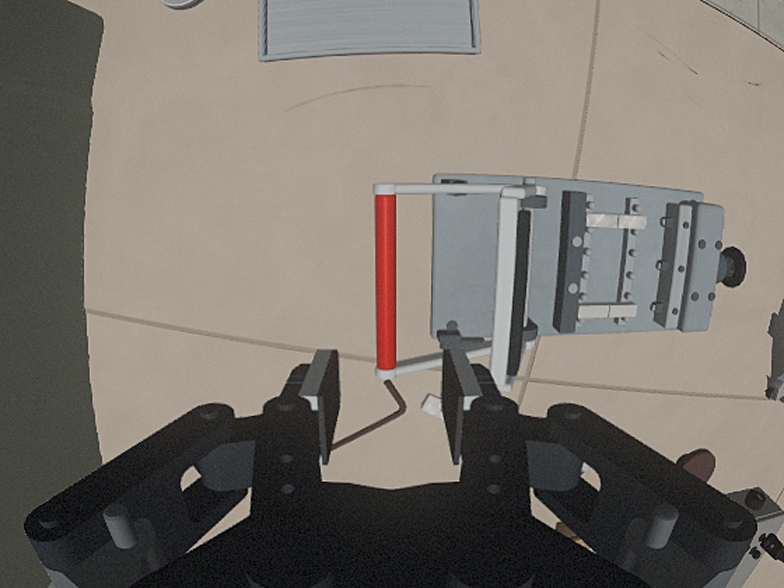

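View pics/s26.png

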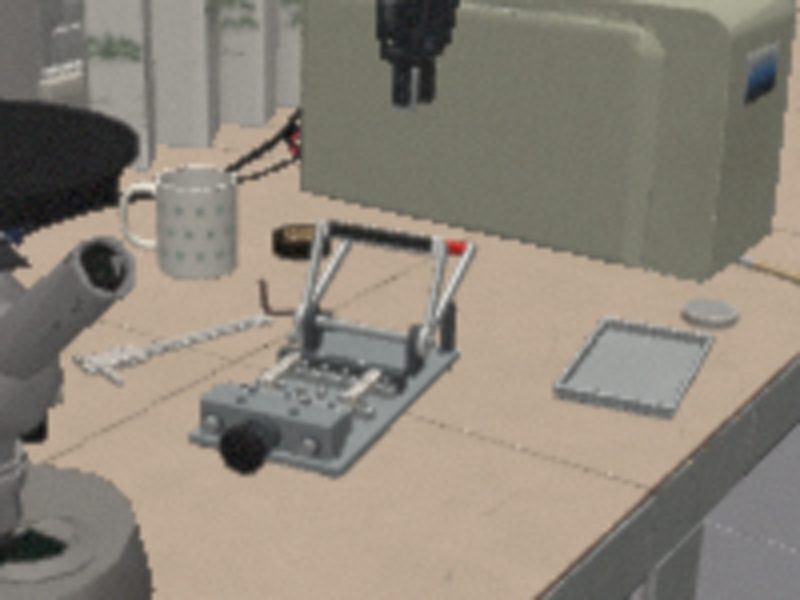

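```bash
python3 -m jog '[{"translation":[0.18,0.034,0.017],"roll":14.98,"claw":0.035},{"translation":[0.18,0.034,0.017],"roll":14.98,"claw":0.035},{"translation":[0.18,0.034,0.017],"roll":14.98,"claw":0.035},{"translation":[0.18,0.034,0.017],"roll":14.98,"claw":0.035},{"translation":[0.18,0.034,0.017],"roll":14.98,"claw":0.035},{"translation":[0.18,0.034,0.017],"roll":14.98,"claw":0.035},{"translation":[0.18,0.034,0.017],"roll":14.98,"claw":0.035},{"translation":[0.18,0.034,0.017],"roll":14.98,"claw":0.035},{"translation":[0.18,0.034,0.017],"roll":14.98,"claw":0.035},{"translation":[0.18,0.034,0.017],"roll":14.98,"claw":0.035},{"translation":[0.18,0.034,0.017],"roll":14.98,"claw":0.035},{"translation":[0.18,0.034,0.017],"roll":14.98,"claw":0.035},{"translation":[0.18,0.034,0.017],"roll":14.98,"claw":0.035},{"translation":[0.18,0.034,0.017],"roll":14.98,"claw":0.035},{"translation":[0.18,0.034,0.017],"roll":14.98,"claw":0.035},{"translation":[0.18,0.034,0.017],"roll":14.98,"claw":0.035},{"translation":[0.18,0.034,0.017],"roll":14.98,"claw":0.035}]'
python3 - <<'E'
from h import *
snap('wrist','w27',scale=1.4)
go([.6352,.0205,.07],.165)
go([.6352,.0205,.028],.165)
E
```

```text
clock: 31.53
position: [0.6347, 0.0224, 0.19]
ee_rot: [-3.107, -0.007, 0.166]
force: [0.7, -0.2, -0.3]
opening: 0.0349
trans [-0.0009  0.006   0.1201] roll 0.01 rows>= 3 cur [0.6349 0.0224 0.1902] yaw 0.166 z-tilt [0.0017 0.0351]
trans [-0.0012  0.0075  0.162 ] roll 0.01 rows>= 4 cur [0.6349 0.0224 0.1902] yaw 0.166 z-tilt [0.0017 0.0351]
```

View pics/w27.png

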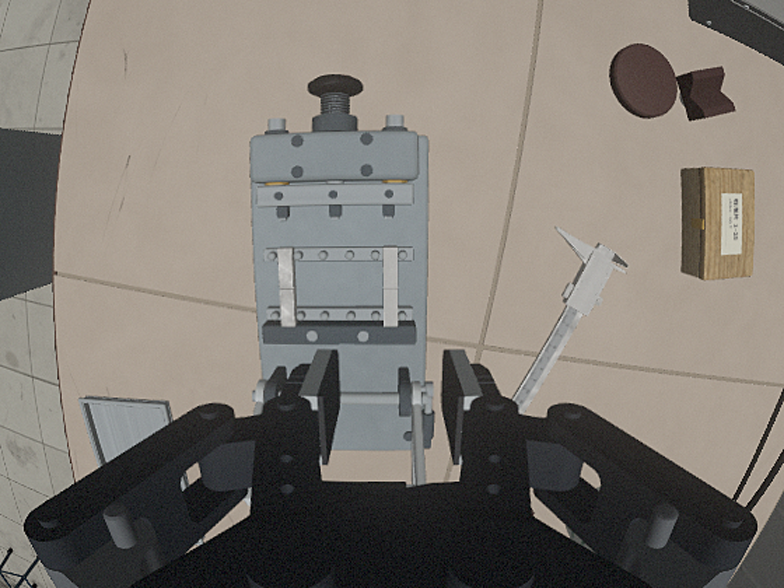

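```bash
python3 -m jog '[{"translation":[-0.001,0.006,0.04],"roll":0,"claw":0.035},{"translation":[-0.001,0.006,0.08],"roll":0,"claw":0.035},{"translation":[-0.001,0.006,0.12],"roll":0,"claw":0.035},{"translation":[-0.001,0.0075,0.145],"roll":0,"claw":0.033},{"translation":[-0.001,0.0075,0.155],"roll":0,"claw":0.033},{"translation":[-0.001,0.0075,0.162],"roll":0,"claw":0.033},{"translation":[-0.001,0.0075,0.162],"roll":0,"claw":0.033},{"translation":[-0.001,0.0075,0.162],"roll":0,"claw":0},{"translation":[-0.001,0.0075,0.162],"roll":0,"claw":0},{"translation":[-0.001,0.0075,0.162],"roll":0,"claw":0},{"translation":[-0.001,0.0075,0.162],"roll":0,"claw":0},{"translation":[-0.001,0.0075,0.162],"roll":0,"claw":0},{"translation":[-0.001,0.0075,0.162],"roll":0,"claw":0}]' 60
python3 -m jog '[{"translation":[0,-0.003,-0.01],"roll":0,"claw":0},{"translation":[0,-0.003,-0.03],"roll":0,"claw":0},{"translation":[0,-0.003,-0.07],"roll":0,"claw":0},{"translation":[0,-0.003,-0.11],"roll":0,"claw":0},{"translation":[0,-0.003,-0.13],"roll":0,"claw":0},{"translation":[0,-0.003,-0.13],"roll":0,"claw":0},{"translation":[0,-0.003,-0.13],"roll":0,"claw":0}]'
python3 - <<'E'
from h import *
snap('wrist','w28',scale=1.4)
c=load('w13')
for p in [(262,59),(491,50)]: print('tray',px(c,p[0]/1.4,p[1]/1.4,.012,True))
c=load('w3')
for p in [(147,113),(150,272)]: print('tray w3',px(c,p[0]/1.4,p[1]/1.4,.012,True))
E
```

```text
clock: 32.67
position: [0.6366, 0.0205, 0.0304]
ee_rot: [-3.108, -0.011, 0.166]
force: [-1.8, -0.5, 6.3]
opening: 0.0068
clock: 33.25
position: [0.6374, 0.0191, 0.1636]
ee_rot: [-3.109, -0.017, 0.166]
force: [0.2, 0.1, -0.9]
opening: 0.0067
tray [ 0.49440835 -0.27089147  0.012     ]
tray [ 0.4641668  -0.11669549  0.012     ]
tray w3 [ 0.36625696 -0.1332828   0.012     ]
tray w3 [ 0.46297907 -0.11300482  0.012     ]
```

View pics/w28.png

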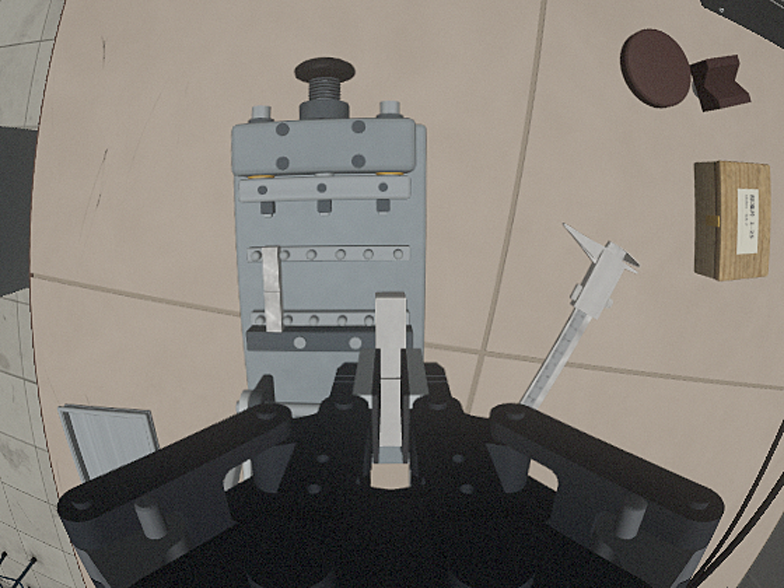

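Run:
```python
from h import *
go([.437,-.237,.15],.19); go([.437,-.237,.0115],.19)
```

```text
trans [-0.2386  0.2198  0.0011] roll -0.228 rows>= 8 cur [0.6359 0.019  0.1615] yaw 0.1661 z-tilt [0.007  0.0352]
trans [-0.2404  0.2244  0.1395] roll -0.228 rows>= 9 cur [0.6359 0.019  0.1615] yaw 0.1661 z-tilt [0.007  0.0352]
```

```bash
python3 -m jog '[{"translation":[-0.02,0.02,-0.025],"roll":0,"claw":0},{"translation":[-0.239,0.22,-0.025],"roll":-0.23,"claw":0},{"translation":[-0.239,0.22,-0.025],"roll":-0.23,"claw":0},{"translation":[-0.239,0.22,-0.025],"roll":-0.23,"claw":0},{"translation":[-0.239,0.22,-0.025],"roll":-0.23,"claw":0},{"translation":[-0.239,0.22,-0.025],"roll":-0.23,"claw":0},{"translation":[-0.239,0.22,-0.025],"roll":-0.23,"claw":0},{"translation":[-0.239,0.22,-0.025],"roll":-0.23,"claw":0},{"translation":[-0.239,0.22,-0.025],"roll":-0.23,"claw":0},{"translation":[-0.239,0.22,-0.025],"roll":-0.23,"claw":0},{"translation":[-0.239,0.22,-0.025],"roll":-0.23,"claw":0},{"translation":[-0.239,0.22,-0.025],"roll":-0.23,"claw":0},{"translation":[-0.239,0.22,-0.025],"roll":-0.23,"claw":0}]'
python3 - <<'E'
from h import *
snap('wrist','w29',scale=1.4)
go([.437,-.237,.06],.19);go([.437,-.237,.0115],.19)
E
```

```text
clock: 34.38
position: [0.4373, -0.237, 0.1757]
ee_rot: [-3.108, -0.013, 0.193]
force: [-0.6, 0.4, -0.8]
opening: 0.0068
trans [-0.0019  0.0038  0.1157] roll 0.025 rows>= 3 cur [ 0.4374 -0.237   0.1758] yaw 0.1927 z-tilt [0.0068 0.0356]
trans [-0.0026  0.0054  0.1642] roll 0.025 rows>= 4 cur [ 0.4374 -0.237   0.1758] yaw 0.1927 z-tilt [0.0068 0.0356]
```

View pics/w29.png

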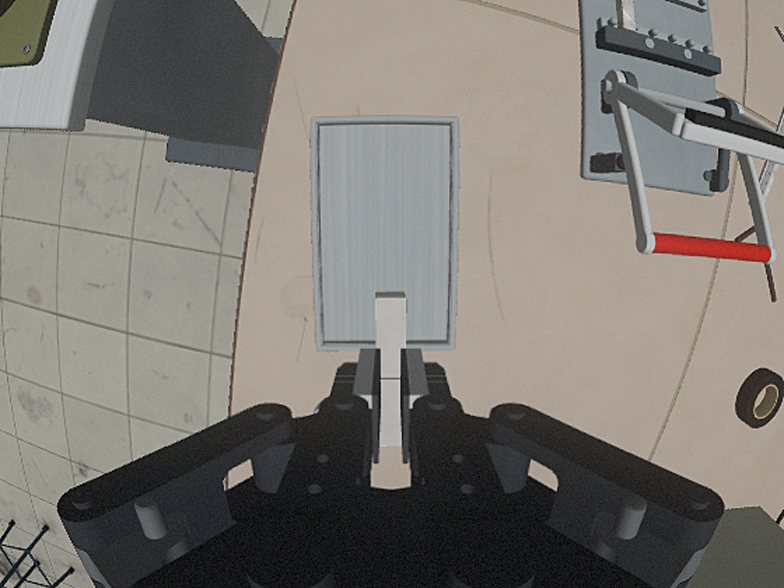

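Run:
```python
from h import *
c=load('w29')
for p in [(312,117),(459,117),(457,348),(316,348)]: print(px(c,p[0]/1.4,p[1]/1.4,.012,True))
```

```text
[ 0.36735225 -0.13433626  0.012     ]
[ 0.4649918 -0.1154324  0.012    ]
[ 0.49791098 -0.27531929  0.012     ]
[ 0.39746588 -0.29429522  0.012     ]
```

```bash
python3 -m jog '[{"translation":[-0.001,0.004,0.04],"roll":0,"claw":0},{"translation":[-0.001,0.004,0.08],"roll":0,"claw":0},{"translation":[-0.001,0.005,0.12],"roll":0,"claw":0},{"translation":[-0.001,0.006,0.145],"roll":0,"claw":0},{"translation":[-0.001,0.006,0.155],"roll":0,"claw":0},{"translation":[-0.001,0.006,0.16],"roll":0,"claw":0},{"translation":[-0.001,0.006,0.164],"roll":0,"claw":0},{"translation":[-0.001,0.006,0.164],"roll":0,"claw":0}]'
```

```text
clock: 35.1
position: [0.4394, -0.2369, 0.0116]
ee_rot: [-3.108, -0.014, 0.194]
force: [0.3, -1.0, 0.4]
opening: 0.0066
```

```bash
python3 -m jog '[{"translation":[0,0,0.001],"roll":0,"claw":0},{"translation":[0,0,0.001],"roll":0,"claw":0.035},{"translation":[0,0,0.001],"roll":0,"claw":0.035},{"translation":[0,0,0.001],"roll":0,"claw":0.035},{"translation":[0,0,0.001],"roll":0,"claw":0.035},{"translation":[0,0,-0.03],"roll":0,"claw":0.035},{"translation":[0,0,-0.07],"roll":0,"claw":0.035},{"translation":[0,0,-0.11],"roll":0,"claw":0.035},{"translation":[0,0,-0.15],"roll":0,"claw":0.035},{"translation":[0,0,-0.18],"roll":0,"claw":0.035},{"translation":[0,0,-0.18],"roll":0,"claw":0.035}]'
python3 - <<'E'
from h import *
go([.5646,.0090,.20],.165)
E
```

```text
clock: 36.02
position: [0.4418, -0.2457, 0.1986]
ee_rot: [-3.117, -0.023, 0.194]
force: [1.5, -0.1, 0.8]
opening: 0.0351
trans [ 0.1695 -0.2262  0.0082] roll 0.273 rows>= 7 cur [ 0.4418 -0.2457  0.1986] yaw 0.1936 z-tilt [0.0182 0.0291]
```

```bash
python3 -m jog '[{"translation":[0.17,-0.226,0],"roll":0.27,"claw":0.035},{"translation":[0.17,-0.226,0],"roll":0.27,"claw":0.035},{"translation":[0.17,-0.226,0],"roll":0.27,"claw":0.035},{"translation":[0.17,-0.226,0],"roll":0.27,"claw":0.035},{"translation":[0.17,-0.226,0],"roll":0.27,"claw":0.035},{"translation":[0.17,-0.226,0],"roll":0.27,"claw":0.035},{"translation":[0.17,-0.226,0],"roll":0.27,"claw":0.035},{"translation":[0.17,-0.226,0],"roll":0.27,"claw":0.035},{"translation":[0.17,-0.226,0],"roll":0.27,"claw":0.035},{"translation":[0.17,-0.226,0],"roll":0.27,"claw":0.035},{"translation":[0.17,-0.226,0],"roll":0.27,"claw":0.035}]'
python3 - <<'E'
from h import *
snap('wrist','w30',scale=1.4);snap('scene','s30',crop=(200,120,400,270),scale=4)
go([.5646,.0090,.07],.165);go([.5646,.0090,.028],.165)
E
```

```text
clock: 36.93
position: [0.5641, 0.0077, 0.2078]
ee_rot: [-3.116, -0.021, 0.164]
force: [-0.3, 0.1, 0.3]
opening: 0.0351
trans [-0.0025  0.002   0.1381] roll -0.016 rows>= 4 cur [0.5643 0.0074 0.2081] yaw 0.1634 z-tilt [0.0176 0.0289]
trans [-0.0034  0.0031  0.18  ] roll -0.016 rows>= 5 cur [0.5643 0.0074 0.2081] yaw 0.1634 z-tilt [0.0176 0.0289]
```

View pics/w30.png

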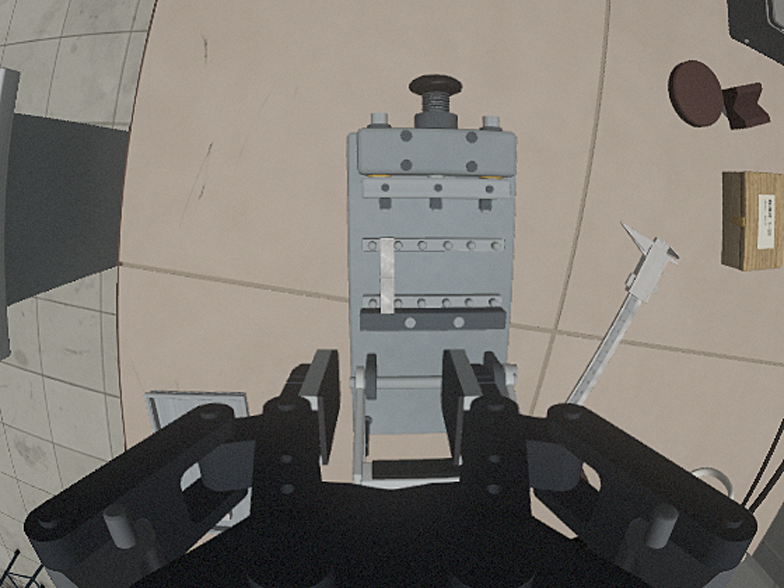

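View pics/s30.png

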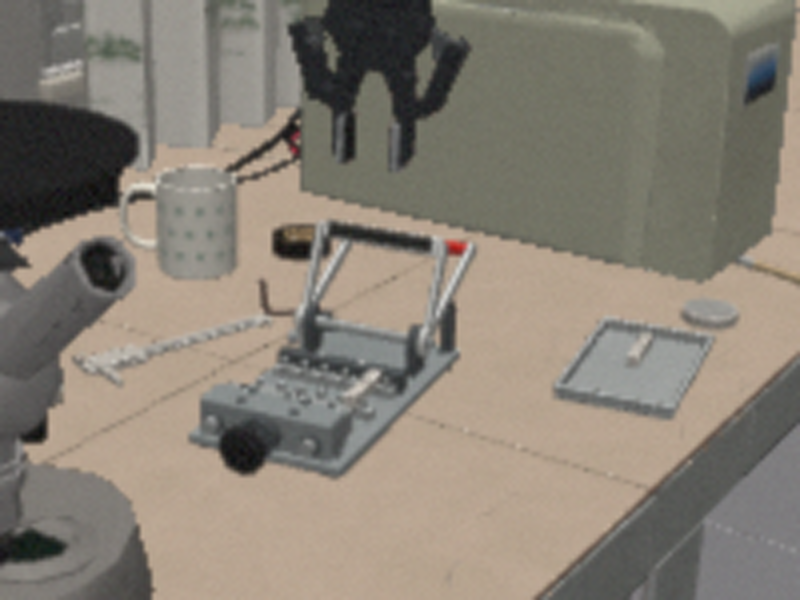

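Bar A lies flat in the tray. Picking bar B.

```bash
python3 -m jog '[{"translation":[-0.003,0.002,0.04],"roll":0,"claw":0.035},{"translation":[-0.003,0.002,0.08],"roll":0,"claw":0.035},{"translation":[-0.003,0.003,0.12],"roll":0,"claw":0.033},{"translation":[-0.0033,0.003,0.15],"roll":0,"claw":0.033},{"translation":[-0.0033,0.003,0.168],"roll":0,"claw":0.033},{"translation":[-0.0033,0.003,0.176],"roll":0,"claw":0.033},{"translation":[-0.0033,0.003,0.18],"roll":0,"claw":0.033},{"translation":[-0.0033,0.003,0.18],"roll":0,"claw":0.033},{"translation":[-0.0033,0.003,0.18],"roll":0,"claw":0},{"translation":[-0.0033,0.003,0.18],"roll":0,"claw":0},{"translation":[-0.0033,0.003,0.18],"roll":0,"claw":0},{"translation":[-0.0033,0.003,0.18],"roll":0,"claw":0},{"translation":[-0.0033,0.003,0.18],"roll":0,"claw":0},{"translation":[-0.0033,0.003,0.18],"roll":0,"claw":0}]' 60
python3 -m jog '[{"translation":[0,0,-0.01],"roll":0,"claw":0},{"translation":[0,0,-0.03],"roll":0,"claw":0},{"translation":[0,0,-0.07],"roll":0,"claw":0},{"translation":[0,0,-0.11],"roll":0,"claw":0},{"translation":[0,0,-0.15],"roll":0,"claw":0},{"translation":[0,0,-0.15],"roll":0,"claw":0},{"translation":[0,0,-0.15],"roll":0,"claw":0}]'
python3 - <<'E'
from h import *
snap('wrist','w31',scale=1.4)
go([.425,-.1695,.185],.19)
E
```

```text
clock: 38.2
position: [0.5656, 0.0088, 0.0299]
ee_rot: [-3.117, -0.024, 0.163]
force: [-2.0, -1.3, 6.1]
opening: 0.0069
clock: 38.78
position: [0.5654, 0.0046, 0.1842]
ee_rot: [-3.118, -0.033, 0.163]
force: [-1.0, -0.8, -1.1]
opening: 0.007
trans [-0.1649  0.149  -0.0115] roll -0.254 rows>= 6 cur [0.5636 0.0046 0.1818] yaw 0.1634 z-tilt [0.0241 0.0282]
```

View pics/w31.png

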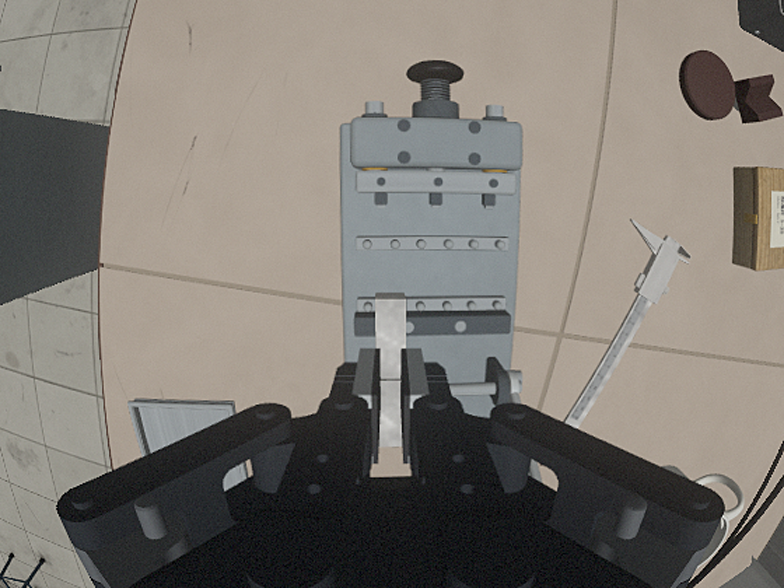

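```bash
python3 -m jog '[{"translation":[-0.165,0.149,-0.01],"roll":-0.25,"claw":0},{"translation":[-0.165,0.149,-0.01],"roll":-0.25,"claw":0},{"translation":[-0.165,0.149,-0.01],"roll":-0.25,"claw":0},{"translation":[-0.165,0.149,-0.01],"roll":-0.25,"claw":0},{"translation":[-0.165,0.149,-0.01],"roll":-0.25,"claw":0},{"translation":[-0.165,0.149,-0.01],"roll":-0.25,"claw":0},{"translation":[-0.165,0.149,-0.01],"roll":-0.25,"claw":0},{"translation":[-0.165,0.149,-0.01],"roll":-0.25,"claw":0},{"translation":[-0.165,0.149,-0.01],"roll":-0.25,"claw":0},{"translation":[-0.165,0.149,-0.01],"roll":-0.25,"claw":0}]'
python3 - <<'E'
from h import *
snap('wrist','w32',scale=1.4);snap('top','t32',crop=(320,240,420,310),scale=6)
go([.425,-.1685,.012],.19)
E
```

```text
clock: 39.67
position: [0.4254, -0.1685, 0.1829]
ee_rot: [-3.118, -0.029, 0.191]
force: [-0.6, 0.2, -0.3]
opening: 0.0067
trans [-0.0055  0.0039  0.171 ] roll 0.014 rows>= 5 cur [ 0.4256 -0.1685  0.1832] yaw 0.1915 z-tilt [0.0237 0.0287]
```

View pics/w32.png

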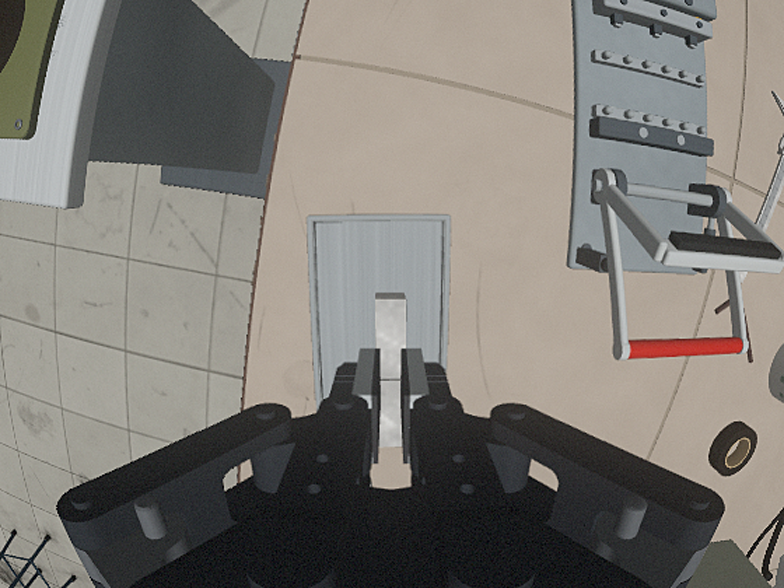

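View pics/t32.png

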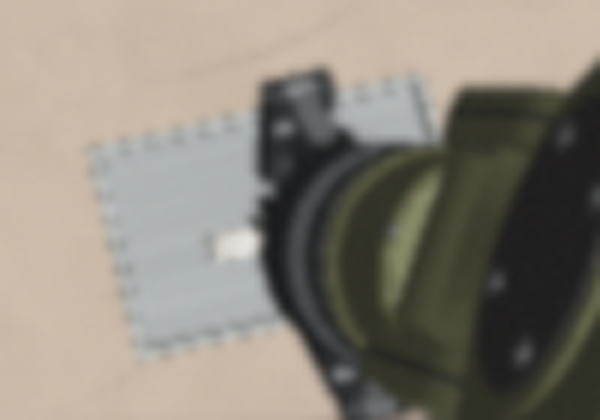

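```bash
python3 -m jog '[{"translation":[-0.002,0.003,0.04],"roll":0,"claw":0},{"translation":[-0.003,0.003,0.08],"roll":0,"claw":0},{"translation":[-0.004,0.003,0.12],"roll":0,"claw":0},{"translation":[-0.005,0.003,0.15],"roll":0,"claw":0},{"translation":[-0.005,0.003,0.162],"roll":0,"claw":0},{"translation":[-0.005,0.003,0.168],"roll":0,"claw":0},{"translation":[-0.005,0.003,0.171],"roll":0,"claw":0},{"translation":[-0.005,0.003,0.171],"roll":0,"claw":0},{"translation":[-0.005,0.003,0.172],"roll":0,"claw":0.035},{"translation":[-0.005,0.003,0.172],"roll":0,"claw":0.035},{"translation":[-0.005,0.003,0.172],"roll":0,"claw":0.035},{"translation":[-0.005,0.003,0.172],"roll":0,"claw":0.035},{"translation":[-0.005,0.003,0.13],"roll":0,"claw":0.035},{"translation":[-0.005,0.003,0.09],"roll":0,"claw":0.035},{"translation":[-0.005,0.003,0.05],"roll":0,"claw":0.035},{"translation":[-0.005,0.003,0.01],"roll":0,"claw":0.035},{"translation":[-0.005,0.003,-0.03],"roll":0,"claw":0.035},{"translation":[-0.005,-0.1,-0.03],"roll":0,"claw":0.035}]'
python3 -m jog '[{"translation":[0.1,0.06,0],"roll":0,"claw":0.035},{"translation":[0.1,0.06,0],"roll":0,"claw":0.035},{"translation":[0.1,0.06,0],"roll":0,"claw":0.035},{"translation":[0.1,0.06,0],"roll":0,"claw":0.035},{"translation":[0.1,0.06,0],"roll":0,"claw":0.035},{"translation":[0.1,0.06,0],"roll":0,"claw":0.035}]'
python3 - <<'E'
from h import *
snap('wrist','w33',scale=1.4);snap('scene','s33',scale=1.4);snap('scene','s33b',crop=(260,150,400,255),scale=5)
E
```

```text
clock: 41.27
position: [0.4204, -0.139, 0.2228]
ee_rot: [-3.131, -0.045, 0.184]
force: [3.0, 0.3, -1.5]
opening: 0.035
clock: 41.77
position: [0.5291, -0.1796, 0.2264]
ee_rot: [-3.13, -0.044, 0.184]
force: [-0.2, 0.3, -0.5]
opening: 0.0354
```

View pics/w33.png

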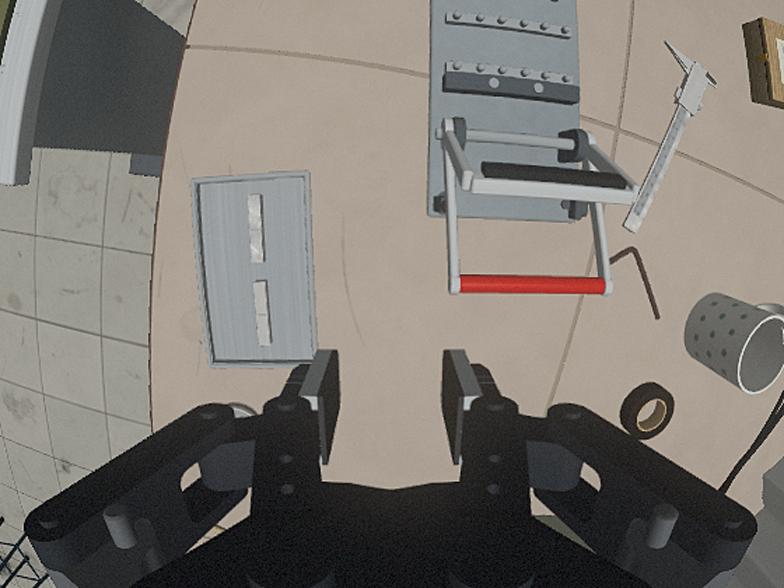

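View pics/s33b.png

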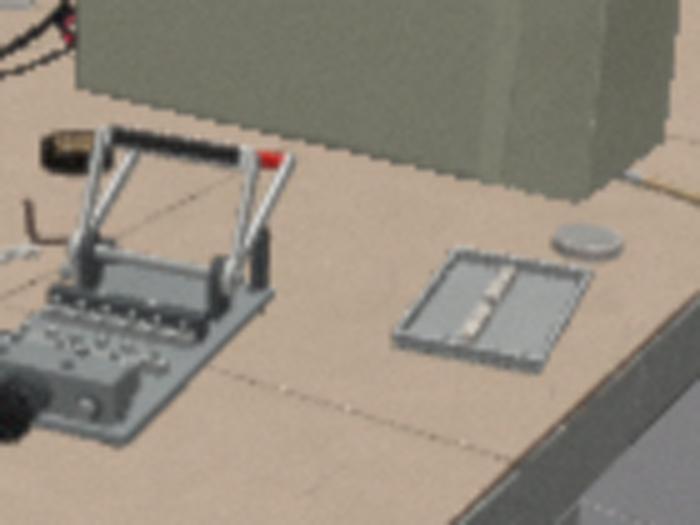

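View pics/s33.png

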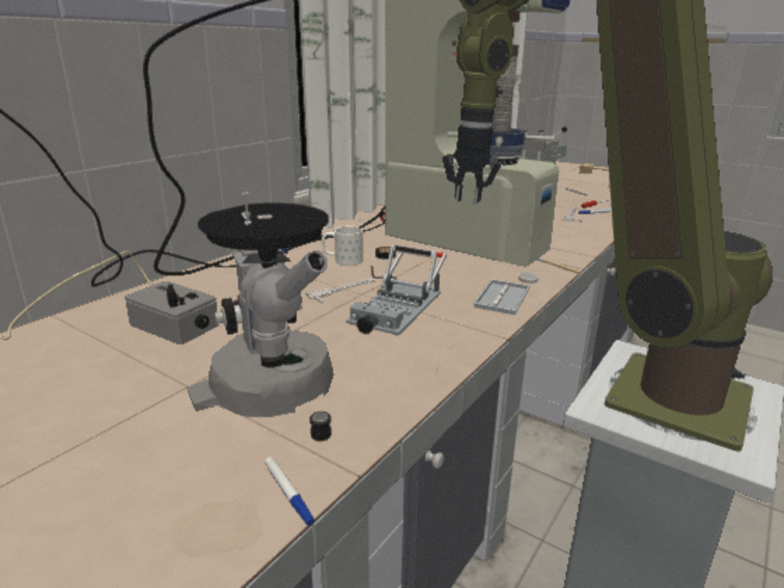

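Run:
```python
from h import *
print(manip.hand_in())
```

```text
the job is handed in; nothing more can be done
None
```

I ran the full marking cycle on this batch and handed the job in at about 42 s. There were two bars in this batch; I saw no third one in any view.

1. **Loading:** I laid the two bars in the two outer lanes, then swung the clamp shut on them and let it go.
2. **Stamping:** I pushed the knob until it stopped moving, at about 27 N. The top camera showed about 19 mm of stamp travel, with the stamp faces against the bars. A travel estimate from the push force alone was too rough to use; it came out at about 17 mm.
3. **Unloading:** I let the stamp spring back, swung the clamp fully open, and laid both bars end to end on the tray floor.

**Last checks:** the final wrist and scene pictures show both bars flat in the tray and not touching each other. The clamp is open and the stamp looks sprung back. The loupe, test block and caliper look undisturbed, and the gripper is clear of everything. I checked all of this by eye, since the clamp and stamp joints can't be read directly.

**Disagreements:** the top camera read positions about 3 mm off the wrist camera, so I went by the wrist camera. The push left the tool leaning about 2 degrees, which had no effect on the placing.

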